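Fit the keyed levers under the propped hood of the edge sander

TASK

Raise the hood of the sander head, swing the prop rod up and let the hood down on to it, so that the rod's ball end carries the hood in its socket. Then fit each of the two keyed shafts inside with the one loose lever whose keyway lines up with that shaft's key when the arm points into that shaft's fork, fully home with the arm in the fork, while the hood rests on its prop. Put all the other levers in the parts bin; last, take the hood off its prop, lay the rod back down and shut the hood; leave everything else on the bench where it is.

Things in the scene. Friction and masses are not known exactly. Their poses are not given: they have to be found in the camera images.
- head: open-topped sheet-metal head of a bench edge sander, fixed, 300 (x) x 230 (y) x 90 mm tall, walls 4 mm. Origin: centre of its underside, z up. -x side faces the robot, the belt unit is on its +x side. The hood's hinge line runs along the +y rim, parallel to x, 115 mm towards +y from the origin and 92 mm above the bench; its free edge is at -y. Inside: two keyed shafts, a fork for each, prop rod
- hood (a joint): angle of the hinged sheet hood over the head (0.9 kg): 0 shut, grows as its free (-y) edge rises, stop at 1.5 rad. The hinge is a little stiff: let go above about 1.42 rad the hood stands by itself, below about 1.35 it falls shut. Resting on the prop rod it reads about 1.22
- hood_handle (a point): middle of the hood's handle, a round steel bar 10 mm thick and 100 mm long, parallel to the hinge line, on two end posts, its centre 42 mm above the hood's top face. With the hood shut it lies 222 mm towards -y from the hinge line and 45 mm above it. The frame turns with the hood
- hood_socket (a point): the prop socket under the hood, 100 mm from the hinge line and 97 mm towards the head's +x from its middle: a channel between two walls 10 mm high, 22 mm apart. The point is where the centre of the prop's ball lies when it carries the hood, 6 mm under the sheet
- prop (a joint): angle of the prop rod: 0 to 0.08 lying down in the head, grows as its ball end is swung up, stop at 0.676 rad. Its stiff pivot (0.13 N m) leaves it where it is put. With the rod at its stop the ball stands where the socket comes down on it when the hood is lowered from above 1.4 rad
- prop_pivot (a point): the prop rod's pivot, inside the head near its -y wall, 82 mm above the bench; the rod swings in the head's y-z plane. From it the rod points to the head's +y (towards the hinge), at joint 0 8 degrees below level, at the stop 30.7 degrees above level
- prop_grip (a point): middle of the rubber sleeve on the prop rod, 12 mm thick and 50 mm long, 105 mm from the pivot: the place to grip, across the head's x, with 40 mm free on either side. The rod itself is 8 mm thick
- prop_tip (a point): centre of the 12 mm ball at the prop rod's free end, 203 mm from the pivot
- shaft_a: the upright keyed shaft, fixed, whose key faces the robot (the head's -x); 95 mm from the other along the head's x, and the two may have changed places. Origin on its axis at its 36 mm shoulder, where a fitted lever's origin lies, x to the key, z up. 21 mm thick, 41 mm tall, chamfered; key 8 mm wide, to 14.5 mm from the axis, 26 mm tall. Its fork: 55 mm towards the head's +y, 30 mm wide inside, 22 mm above the shoulder
- shaft_b: the upright keyed shaft, fixed, whose key faces the belt unit (the head's +x); 95 mm from the other along the head's x, and the two may have changed places. Origin on its axis at its 36 mm shoulder, where a fitted lever's origin lies, x to the key, z up. 21 mm thick, 41 mm tall, chamfered; key 8 mm wide, to 14.5 mm from the axis, 26 mm tall. Its fork: 55 mm towards the head's +y, 30 mm wide inside, 22 mm above the shoulder
- lever_a: loose cast-iron lever, 0.24 kg: eight-sided hub 40 mm across flats, 30 mm tall, 24 mm bore; flat arm 22 mm wide, 10 thick, level with the underside, out to 68 mm from the axis; keyway (10 mm wide) on its +y side, 90 degrees anticlockwise of the arm from above. Origin on the bore's axis at the underside, x along the arm, z up. Starts flat, hub up. Grip the hub's flats beside the arm
- lever_b: loose cast-iron lever, 0.24 kg: eight-sided hub 40 mm across flats, 30 mm tall, 24 mm bore; flat arm 22 mm wide, 10 thick, level with the underside, out to 68 mm from the axis; keyway (10 mm wide) on its -y side, 90 degrees clockwise of the arm from above. Origin on the bore's axis at the underside, x along the arm, z up. Starts flat, hub up. Grip the hub's flats beside the arm
- lever_c: loose cast-iron lever, 0.24 kg: eight-sided hub 40 mm across flats, 30 mm tall, 24 mm bore; flat arm 22 mm wide, 10 thick, level with the underside, out to 68 mm from the axis; keyway (10 mm wide) on its -x side, opposite the arm. Origin on the bore's axis at the underside, x along the arm, z up. Starts flat, hub up. Grip the hub's flats beside the arm. May be absent
- lever_d: loose cast-iron lever, 0.24 kg: eight-sided hub 40 mm across flats, 30 mm tall, 24 mm bore; flat arm 22 mm wide, 10 thick, level with the underside, out to 68 mm from the axis; keyway (10 mm wide) on its +x side, at the arm. Origin on the bore's axis at the underside, x along the arm, z up. Starts flat, hub up. Grip the hub's flats beside the arm. May be absent
- lever_e: loose cast-iron lever, 0.24 kg: eight-sided hub 40 mm across flats, 30 mm tall, 24 mm bore; flat arm 22 mm wide, 10 thick, level with the underside, out to 68 mm from the axis; plain bore without a keyway. Origin on the bore's axis at the underside, x along the arm, z up. Starts flat, hub up. Grip the hub's flats beside the arm. May be absent
- bin: the open sheet-metal parts bin, fixed, outside 210 (x) x 200 (y) x 45 mm tall, walls and floor 4 mm. Origin: centre of its underside; its frame follows its sides
- offcut: a beech offcut, 50 x 34 x 24 mm, lying among the levers; a bystander. Origin: at its underside, in the middle
- spanner: an open-ended spanner, 170 mm, lying flat; a bystander. Origin: at its underside
- driver: a screwdriver, lying flat; a bystander. Origin: at its underside
- glue: a glue bottle, 60 mm across and 170 mm tall, standing; a bystander. Origin: at its underside, in the middle
- screws: a jar of screws, 64 mm across and 75 mm tall, standing; a bystander. Origin: at its underside, in the middle
- sandblock: a cork sanding block, 110 x 60 x 28 mm; a bystander. Origin: at its underside, in the middle
Mind the look-alikes: they are no part of the job. What is shaped like the lever_d but pink or turquoise is not meant.

How it is judged:
On the way, in this order (a step that is already met when the one before it is completed fails the run):
1. the hood rests on the prop rod, whose ball end is in the socket (value of joint hood between 1.12 and 1.28 rad and value of joint prop above 0.6 rad and distance between prop_tip and hood_socket below 0.014 m), for 0.3 s.
2. with the hood on its prop, each shaft carries the lever whose keyway lines up with its key, fully home, arm in the fork (all of step 1 and distance between lever_a and shaft_a below 0.006 m and angle between the y axis of lever_a and the x axis of shaft_a, either way round below 0.16 rad and angle between the z axis of lever_a and the z axis of shaft_a, either way round below 0.06 rad and distance between lever_b and shaft_b below 0.006 m and angle between the y axis of lever_b and the x axis of shaft_b, either way round below 0.16 rad and angle between the z axis of lever_b and the z axis of shaft_b, either way round below 0.06 rad), for 0.3 s.
At the end, for the whole second after the job is handed in: Hood shut within 0.06 rad, rod laid down within 0.14 rad; lever_a on shaft_a and lever_b on shaft_b, both within 6 mm of home, 0.06 rad of upright, 0.16 rad of the key; the other levers lie in the bin, origins inside its walls and under 60 mm; all at rest (value of joint hood below 0.06 rad and value of joint prop below 0.14 rad and distance between lever_a and shaft_a below 0.006 m and angle between the y axis of lever_a and the x axis of shaft_a, either way round below 0.16 rad and angle between the z axis of lever_a and the z axis of shaft_a, either way round below 0.06 rad and distance between lever_b and shaft_b below 0.006 m and angle between the y axis of lever_b and the x axis of shaft_b, either way round below 0.16 rad and angle between the z axis of lever_b and the z axis of shaft_b, either way round below 0.06 rad and x of lever_c in the frame of bin between -0.1 and 0.1 m and y of lever_c in the frame of bin between -0.095 and 0.095 m and z of lever_c in the frame of bin between 0 and 0.06 m and x of lever_d in the frame of bin between -0.1 and 0.1 m and y of lever_d in the frame of bin between -0.095 and 0.095 m and z of lever_d in the frame of bin between 0 and 0.06 m and x of lever_e in the frame of bin between -0.1 and 0.1 m and y of lever_e in the frame of bin between -0.095 and 0.095 m and z of lever_e in the frame of bin between 0 and 0.06 m and linear speed of each of lever_a, lever_b, lever_c, lever_d, lever_e below 0.03 m/s and velocity of joint hood between -0.05 and 0.05 rad/s); the robot touches nothing.
It fails at once if a bystander is knocked over or moved more than 6 cm from its place (distance of any of offcut, spanner, driver, glue, screws, sandblock from where it was at the start of the episode above 0.06 m or angle between any of glue, screws's own z axis and vertical above 0.6 rad).
Of lever_c, lever_d, lever_e only 1 to 3 are there at a start; the rules pass over those that are not, and their reading is None.
At some moment in a run one of lever_a, lever_b, lever_c, lever_d, lever_e may be knocked a few centimetres aside while the robot is not near it.
It also fails if it takes over 210 s, if anything falls off the work surface, if the arm or the gripper's body presses on something with over 40 N, if the wrist force passes 120 N, or if a joint passes its speed limit or range.

ROBOT

A 6-joint arm with a two-finger parallel gripper is mounted at the origin on the work surface. World frame = base frame: x ahead of the robot, y to its left, z up, the work surface at z = 0. Lengths are in m, angles in rad, forces in N, time in s.
With the tool pointing down it reaches from about 0.225 to 0.725 m from the base axis. Payload 3.1 kg.
Tool frame: the origin (TCP) lies at the very end of the fingers, on their centre line; the grasp point (between the pads) lies 19 mm behind it; x points along the fingers, y is the direction in which the jaws open and shut, and the axes are right-handed (so a half turn about x gives the same grasp; the last joint's range is limited). The gripper opens to 85 mm and grips with 20 to 120 N. Pads are 22 mm wide; open, the fingers measure 114 mm over their backs; the gripper's body (76 mm by 85 mm) begins 54 mm behind the grasp point. The pads swing forward as they close: fully open they stand 13 mm farther back than shut.
Start: joints at [1.097, 0.048, 0.099, 1.622, 0, 1.443], TCP at [0.178, 0.494, 0.231] pointing down, gripper open.
Joint ranges: [-2.91, 2.91], [-0.99, 1.94], [-1.21, 1.42], [-2.12, 2.29], [-1.49, 1.47], [-3.14, 3.14]. Speed limits (rad/s): [2.79, 2.79, 3.14, 3.14, 3.14, 3.14].

INTERFACE

Orientations are given as a rotation vector (axis times angle).
In Python, from cell import read_state, grab_frame, camera_info, hand_in gives the robot as it stands. The module is installed in compiled form; this text tells all that it offers.
- The arm moves only by the tool drive_tool, never from a script. Its argument "motion" is a list of rows, each an object with "gripper": the closure, from -1 (fully open) to 1 (shut); "travel": the shift along the tool's x, y, z in m, a list of three; "roll": the turn about the tool's x in degrees. A call has 1 to 20 rows; each row is the pose to reach, as a shift and turn from the pose commanded when the call began, along the tool's axes at that moment; what a row does not reach only later rows make up. A row lasts 1/8 s, in which the tool goes at most 62.5 mm and 10.7 degrees, less where a joint would pass 70% of its speed; a pose out of reach is approached as far as the arm can. A call with a gripper value outside its range is refused whole. The fingers move at their own pace and stop on an object; the grip force is fixed at half the most. Time passes only in rows, so rows that repeat a pose let the fingers close. It gives the time, the measured TCP pose, the force and the opening at its end, in the units of the state.
- read_state(): the state, without advancing time (a new reading comes with each control period).
- grab_frame(name): name is "scene" or "top" or "wrist"; returns the picture (420x560x3 uint8, blue, green, red); there is no depth.
- camera_info(name): a dict with "fx", "fy", "cx", "cy" (pixels), "R" (3x3) and "t" (3): a world point X has camera coordinates R X + t. Camera axes: x right, y down, z forward; pixel columns grow to the right and rows downward; lengths in m; the calibration is good to about 2 mm. A picture is of the moment at which its call begins: read the wrist's pose just before it. camera_info takes no time and is no camera call; for the wrist camera it gives the pose at the moment of the call.
- hand_in(): hands the job in, once; it reports no verdict.
The state is a dict: "t": time; "joints": joint angles; "joint_vel": joint speeds; "joint_torque": joint torques, N m; "tcp_pos": TCP position; "tcp_rot": TCP orientation; "contact_force": force on the tool from outside, world axes, zero at the start; "moment": the same for the moment, N m; "gripper_width": finger opening in m.
Only numpy, scipy, OpenCV 4.12 (cv2) and the standard library are available. Lean on these libraries where they do the work, as an engineer would, in place of code of your own. Each camera call takes 0.05 s, during which the arm holds its last target. There are 200 camera calls.

## Working session

There is one attempt and no reset: what is moved stays moved. The work goes in short steps, Python scripts to look and compute and a tool call to move; the robot and the scene stay as the last step left them, time stands still between calls to the robot, and variables do not carry over. Pictures are saved under pics/ and viewed, about 12 in all and at most 16, crops included, and the job is handed in when it is done.

Besides the shell and the picture viewer there is one more tool, called after "Request:" by a JSON object that holds its "api" and its "payload". drive_tool: Moves the arm, as the interface text tells. Its arguments: {"type":"object","properties":{"motion":{"type":"array"}},"required":["motion"]}

```bash
mkdir -p pics; ls; python3 - <<'E'
from cell import *
import cv2
print(read_state())
for n in("scene","top"):
    f=grab_frame(n); cv2.imwrite(f"pics/{n}0.png",f); c=camera_info(n); print(n,c)
E
```

```text
pics
{'t': 0.0, 'joints': array([1.09717941e+00, 4.87539449e-02, 9.75674572e-02, 1.62201072e+00,
       1.39137766e-05, 1.44300455e+00]), 'joint_vel': array([-0.00111569, -0.00139512,  0.00235268, -0.00099724, -0.00105651,
       -0.00055994]), 'joint_torque': array([-4.53420007e-04, -3.38789463e+01,  3.20011103e+01,  2.03882006e-02,
       -8.34197726e-05, -1.19978856e-05]), 'tcp_pos': array([0.17767705, 0.49335577, 0.23010029]), 'tcp_rot': array([ 0.26958717,  1.55443365, -0.27319785]), 'contact_force': array([-0.34210897, -1.1666294 , -0.10564352]), 'moment': array([-0.02515975,  0.03897294, -0.04318887]), 'gripper_width': 0.08543434868522913}
scene {'fx': 464.92141874010497, 'fy': 464.92141874010497, 'cx': 270.629124765278, 'cy': 214.30039869948013, 'R': array([[ 0.76296607,  0.64633519, -0.0115588 ],
       [ 0.53654475, -0.64313469, -0.54634926],
       [-0.36055862,  0.41064413, -0.83747769]]), 't': array([-0.45547261, -0.26846186,  1.38999717])}
top {'fx': 402.36722571854324, 'fy': 402.36722571854324, 'cx': 276.79667929245244, 'cy': 202.39318034680701, 'R': array([[-0.04394444, -0.99902116, -0.00505949],
       [-0.97767813,  0.04404606, -0.20543955],
       [ 0.20546131, -0.00408137, -0.97865673]]), 't': array([0.02663012, 0.60912583, 1.11139066])}
```

View pics/scene0.png

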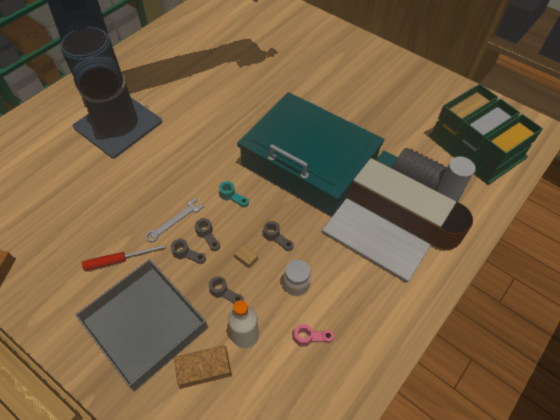

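View pics/top0.png

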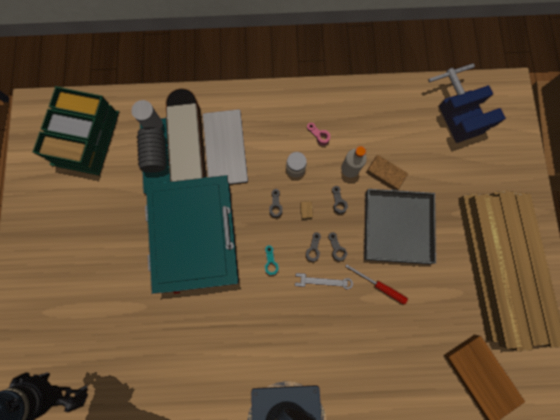

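The scene shows the head (hood shut) with its handle at scene (290,158), the bin at (142,322) and four dark levers at top (276,203), (339,199), (314,247) and (337,246). The teal one (271,260) and the pink one (318,133) are look-alikes. Next I'll enlarge to get the keyways and head corners.

```bash
cat > h.py <<'E'
import numpy as np, cv2
from cell import *
from scipy.spatial.transform import Rotation as Ro
def ray(ci,u,v):
    d=np.array([(u-ci['cx'])/ci['fx'],(v-ci['cy'])/ci['fy'],1]); R=np.array(ci['R']); return -R.T@ci['t'], R.T@d
def onz(ci,u,v,z):
    o,d=ray(ci,u,v); return o+d*(z-o[2])/d[2]
def proj(ci,X):
    p=np.array(ci['R'])@X+ci['t']; return np.array([ci['fx']*p[0]/p[2]+ci['cx'],ci['fy']*p[1]/p[2]+ci['cy']])
def tri(c1,p1,c2,p2):
    o1,d1=ray(c1,*p1);o2,d2=ray(c2,*p2)
    A=np.stack([d1,-d2],1); s=np.linalg.lstsq(A,o2-o1,rcond=None)[0]
    a,b=o1+s[0]*d1,o2+s[1]*d2; return (a+b)/2,np.linalg.norm(a-b)
def tool(dworld):
    "world shift -> tool axes"
    return Ro.from_rotvec(read_state()['tcp_rot']).inv().apply(dworld)
E
python3 - <<'E'
from h import *
f=cv2.imread('pics/top0.png')
a=cv2.resize(f[165:305,135:255],None,fx=3.3,fy=3.3,interpolation=cv2.INTER_CUBIC)
b=cv2.resize(f[180:270,260:360],None,fx=4,fy=4,interpolation=cv2.INTER_CUBIC)
s=cv2.imread('pics/scene0.png')
c=cv2.resize(s[205:310,165:300],None,fx=2.9,fy=2.9,interpolation=cv2.INTER_CUBIC)
im=np.zeros((600,800,3),np.uint8)
im[:a.shape[0],:a.shape[1]]=a; b=b[:290,:404]
im[:b.shape[0],396:396+b.shape[1]]=b
hh=min(c.shape[0],600-290);im[290:290+hh,400:400+min(c.shape[1],400)]=c[:hh,:400]
g=np.clip(im.astype(float)*1.8,0,255).astype(np.uint8)
cv2.imwrite('pics/z1.png',g)
hsv=cv2.cvtColor(f,cv2.COLOR_BGR2HSV); ci=camera_info('top')
for n,(u,v) in dict(l1=(276,203),l2=(339,199),l3=(314,247),l4=(337,246)).items():
    print(n,onz(ci,u,v,.015).round(3))
for p in [(366,191),(434,192),(434,264),(366,262)]: print('bin',onz(ci,*p,.045).round(3))
E
```

```text
l1 [0.618 0.002 0.015]
l2 [ 0.622 -0.19   0.015]
l3 [ 0.48  -0.105  0.015]
l4 [ 0.479 -0.174  0.015]
bin [ 0.636 -0.268  0.045]
bin [ 0.624 -0.469  0.045]
bin [ 0.413 -0.443  0.045]
bin [ 0.427 -0.249  0.045]
```

View pics/z1.png

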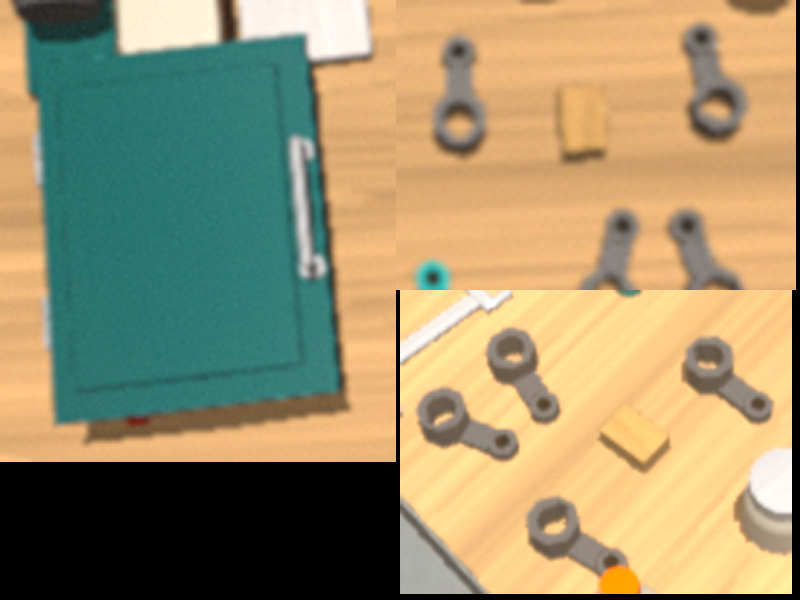

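Picture 3: the hood corners are at top (227,176), (239,283) and (152,293), and the handle bar runs from (226,207) to (229,247). The keyways are too small to see from here, so the wrist camera has to read them later.

```bash
python3 - <<'E'
from h import *
ci=camera_info('top')
P=[onz(ci,*p,.095) for p in [(227.4,176.2),(238.6,283.2),(152.3,292.9)]]
for p in P: print(p.round(4))
print(np.linalg.norm(P[0]-P[1]),np.linalg.norm(P[1]-P[2]), np.degrees(np.arctan2(*(P[0]-P[1])[[1,0]])),np.degrees(np.arctan2(*(P[2]-P[1])[[1,0]])))
h=[onz(ci,*p,.137) for p in [(225.9,207.4),(229.5,246.8)]]; print(h, np.linalg.norm(h[0]-h[1]))
c=(P[0]+P[2])/2; print('centre',c)
# handle mask: bright low-sat pixels in the hood in both views
for n,(y0,y1,x0,x1) in dict(top=(195,260,215,238),scene=(140,182,262,315)).items():
    f=cv2.imread(f'pics/{n}0.png'); c=cv2.cvtColor(f,cv2.COLOR_BGR2HSV)[y0:y1,x0:x1]
    m=((c[...,1]<70)&(c[...,2]>110)).astype(np.uint8); m=(m>0); ys,xs=np.nonzero(m)
    print(n,cv2.minAreaRect(np.stack([xs+x0,ys+y0],1).astype(np.float32)),len(xs),xs.mean()+x0,ys.mean()+y0)
E
```

```text
[0.6865 0.1384 0.095 ]
[0.3829 0.1135 0.095 ]
[0.3674 0.3484 0.095 ]
0.30456249798159585 0.23534649574430092 4.680898869584954 93.77800156544798
[array([0.58654628, 0.13909344, 0.137     ]), array([0.47879808, 0.13140505, 0.137     ])] 0.10802216086317304
centre [0.52694247 0.24338094 0.095     ]
top ((226.17308044433594, 227.3654022216797), (38.83099365234375, 4.510671138763428), 78.69007110595703) 61 226.0983606557377 226.52459016393442
scene ((288.6368103027344, 161.14999389648438), (46.54842758178711, 13.6589994430542), 29.19748306274414) 115 289.0608695652174 157.28695652173914
```

```bash
python3 - <<'E'
from h import *
s=read_state(); print(Ro.from_rotvec(s['tcp_rot']).as_matrix().round(4))
print(tool(np.array([.533,.136,.2])-s['tcp_pos']))
E
```

```text
[[-1.000e-03  3.390e-01  9.408e-01]
 [-1.900e-03  9.408e-01 -3.390e-01]
 [-1.000e+00 -2.100e-03 -3.000e-04]]
[ 0.03057355 -0.21574586  0.45541944]
```

Request:
{"api": "drive_tool", "payload": {"motion": [{"gripper":0,"travel":[0.03,-0.216,0.455],"roll":-24},{"gripper":0,"travel":[0.03,-0.216,0.455],"roll":-24},{"gripper":0,"travel":[0.03,-0.216,0.455],"roll":-24},{"gripper":0,"travel":[0.03,-0.216,0.455],"roll":-24},{"gripper":0,"travel":[0.03,-0.216,0.455],"roll":-24},{"gripper":0,"travel":[0.03,-0.216,0.455],"roll":-24},{"gripper":0,"travel":[0.03,-0.216,0.455],"roll":-24},{"gripper":0,"travel":[0.03,-0.216,0.455],"roll":-24},{"gripper":0,"travel":[0.03,-0.216,0.455],"roll":-24},{"gripper":0,"travel":[0.03,-0.216,0.455],"roll":-24},{"gripper":0,"travel":[0.03,-0.216,0.455],"roll":-24},{"gripper":0,"travel":[0.03,-0.216,0.455],"roll":-24},{"gripper":0,"travel":[0.03,-0.216,0.455],"roll":-24}]}}

```text
t: 1.72
tcp_pos: [0.5322, 0.1376, 0.2017]
tcp_rot: [-0.059, 1.569, 0.059]
contact_force: [-0.6, 0.1, -0.1]
gripper_width: 0.0426
```

```bash
cat >> h.py <<'E'
def snap(n,tag,gain=1.6):
    ci=camera_info(n); f=grab_frame(n); cv2.imwrite(f'pics/{tag}_raw.png',f); np.save(f'pics/{tag}.npy',ci,allow_pickle=True)
    cv2.imwrite(f'pics/{tag}.png',np.clip(f.astype(float)*gain,0,255).astype(np.uint8)); return ci,f
def cal(tag): return np.load(f'pics/{tag}.npy',allow_pickle=True).item()
def st():
    s=read_state(); R=Ro.from_rotvec(s['tcp_rot']).as_matrix()
    print('t',round(s['t'],2),'tcp',s['tcp_pos'].round(4),'jawyaw',round(np.degrees(np.arctan2(R[1,1],R[0,1])),1),'F',s['contact_force'].round(1),'w',round(s['gripper_width'],4),'j6',s['joints'][5].round(2)); return s
def plan(p,yaw=None):
    s=st(); R=Ro.from_rotvec(s['tcp_rot']).as_matrix(); j=np.degrees(np.arctan2(R[1,1],R[0,1]))
    print('travel',tool(np.array(p)-s['tcp_pos']).round(4),'roll',None if yaw is None else (j-yaw+90)%180-90)
E
python3 - <<'E'
from h import *
st(); snap('wrist','w1')
E
```

```text
t 1.73 tcp [0.5322 0.1376 0.2017] jawyaw 94.3 F [-0.6  0.1 -0.1] w 0.0426 j6 0.06
```

View pics/w1.png

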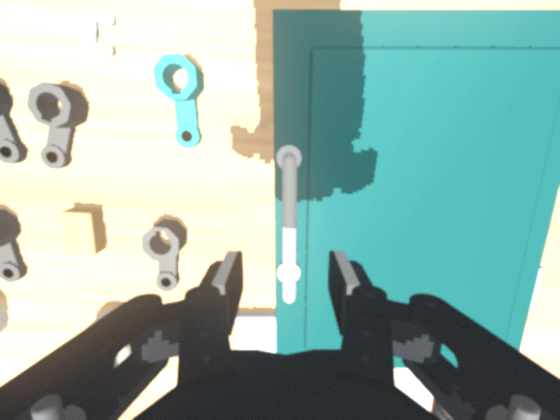

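Picture 4: the handle bar runs vertically from (289,155) to (289,298) between the open fingers, and the hood edge is parallel to it. The yaw is right.

```bash
python3 - <<'E'
from h import *
c=cal('w1')
A=onz(c,289,155,.137);B=onz(c,289,296,.137);print(A,B,(A+B)/2,np.linalg.norm(A-B))
e1=onz(c,275,11,.095);e2=onz(c,275,340,.095);print(e1,e2,np.degrees(np.arctan2(*(e2-e1)[[1,0]])))
ctr=(A+B)/2; plan([ctr[0],ctr[1],.126])
E
```

```text
[0.48204777 0.13681378 0.137     ] [0.58767379 0.14507475 0.137     ] [0.53486078 0.14094426 0.137     ] 0.10594856985275301
[0.38507749 0.11968167 0.095     ] [0.6607456 0.1378424 0.095    ] 3.769140234658409
t 1.77 tcp [0.5323 0.1374 0.2017] jawyaw 94.3 F [0.6 0.1 0.3] w 0.0425 j6 0.06
travel [0.0757 0.0033 0.0027] roll None
```

Request:
{"api": "drive_tool", "payload": {"motion": [{"gripper":0,"travel":[0.04,0.002,0.0025],"roll":0},{"gripper":0,"travel":[0.08,0.002,0.0025],"roll":0},{"gripper":0,"travel":[0.08,0.002,0.0025],"roll":0},{"gripper":1,"travel":[0.08,0.002,0.0025],"roll":0},{"gripper":1,"travel":[0.08,0.002,0.0025],"roll":0},{"gripper":1,"travel":[0.08,0.002,0.0025],"roll":0},{"gripper":1,"travel":[0.08,0.002,0.0025],"roll":0},{"gripper":1,"travel":[0.08,0.002,0.0025],"roll":0}]}}

```text
t: 2.78
tcp_pos: [0.5367, 0.1404, 0.1242]
tcp_rot: [-0.055, 1.565, 0.061]
contact_force: [-0.9, 5.7, 5.3]
gripper_width: 0.0074
```

```bash
python3 - <<'E'
from h import *
s=st()
# arc: start handle at present grip; tool y=+head y, tool x=down
r=np.hypot(.222,.045);a0=np.arctan2(.045,.222)
for th in np.linspace(0,1.46,16):
    y=.222-r*np.cos(a0+th); z=r*np.sin(a0+th)-.045; print(round(th,3),[round(-z,3),round(y,3),0])
E
```

```text
t 2.77 tcp [0.5367 0.1404 0.1242] jawyaw 94.2 F [-0.9  5.7  5.3] w 0.0074 j6 0.06
0.0 [np.float64(-0.0), np.float64(0.0), 0]
0.097 [np.float64(-0.021), np.float64(0.005), 0]
0.195 [np.float64(-0.042), np.float64(0.013), 0]
0.292 [np.float64(-0.062), np.float64(0.022), 0]
0.389 [np.float64(-0.081), np.float64(0.034), 0]
0.487 [np.float64(-0.099), np.float64(0.047), 0]
0.584 [np.float64(-0.115), np.float64(0.062), 0]
0.681 [np.float64(-0.13), np.float64(0.078), 0]
0.779 [np.float64(-0.143), np.float64(0.096), 0]
0.876 [np.float64(-0.154), np.float64(0.114), 0]
0.973 [np.float64(-0.164), np.float64(0.134), 0]
1.071 [np.float64(-0.171), np.float64(0.155), 0]
1.168 [np.float64(-0.177), np.float64(0.176), 0]
1.265 [np.float64(-0.18), np.float64(0.198), 0]
1.363 [np.float64(-0.182), np.float64(0.22), 0]
1.46 [np.float64(-0.181), np.float64(0.242), 0]
```

Request:
{"api": "drive_tool", "payload": {"motion": [{"gripper":1,"travel":[-0.01,0.002,0],"roll":0},{"gripper":1,"travel":[-0.021,0.005,0],"roll":0},{"gripper":1,"travel":[-0.032,0.009,0],"roll":0},{"gripper":1,"travel":[-0.042,0.013,0],"roll":0},{"gripper":1,"travel":[-0.052,0.017,0],"roll":0},{"gripper":1,"travel":[-0.062,0.022,0],"roll":0},{"gripper":1,"travel":[-0.072,0.028,0],"roll":0},{"gripper":1,"travel":[-0.081,0.034,0],"roll":0}]}}

```text
t: 3.78
tcp_pos: [0.5343, 0.1708, 0.2018]
tcp_rot: [-0.06, 1.568, 0.053]
contact_force: [5.0, -2.6, -5.7]
gripper_width: 0.0078
```

```bash
python3 - <<'E'
from h import *
st(); snap('scene','s1',1.3)
E
```

```text
t 3.77 tcp [0.5343 0.1708 0.2018] jawyaw 94.1 F [ 5.  -2.6 -5.7] w 0.0078 j6 0.12
```

View pics/s1.png

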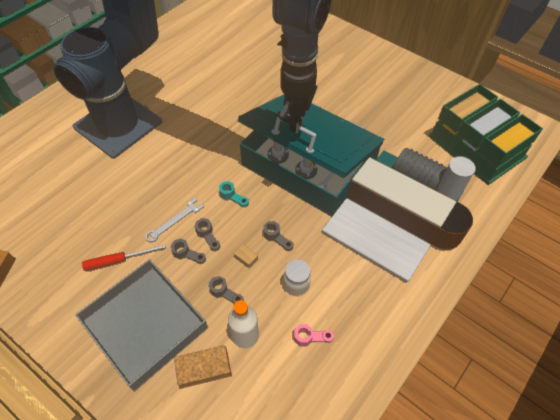

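Picture 5: the hood is coming up on the grip. The two shafts are visible inside, at (278,152) and (307,170). I'll continue the arc.

Request:
{"api": "drive_tool", "payload": {"motion": [{"gripper":1,"travel":[-0.018,0.013,0],"roll":0},{"gripper":1,"travel":[-0.034,0.028,0],"roll":0},{"gripper":1,"travel":[-0.049,0.044,0],"roll":0},{"gripper":1,"travel":[-0.062,0.062,0],"roll":0},{"gripper":1,"travel":[-0.073,0.08,0],"roll":0},{"gripper":1,"travel":[-0.083,0.1,0],"roll":0},{"gripper":1,"travel":[-0.09,0.121,0],"roll":0},{"gripper":1,"travel":[-0.096,0.142,0],"roll":0},{"gripper":1,"travel":[-0.099,0.164,0],"roll":0},{"gripper":1,"travel":[-0.101,0.186,0],"roll":0},{"gripper":1,"travel":[-0.1,0.197,0],"roll":0},{"gripper":1,"travel":[-0.1,0.208,0],"roll":0},{"gripper":1,"travel":[-0.1,0.209,0],"roll":0},{"gripper":1,"travel":[-0.1,0.209,0],"roll":0}]}}

```text
t: 5.58
tcp_pos: [0.5188, 0.3809, 0.3078]
tcp_rot: [-0.055, 1.561, 0.059]
contact_force: [0.9, 0.5, 10.5]
gripper_width: 0.007
```

```bash
python3 - <<'E'
from h import *
st()
E
```

```text
t 5.58 tcp [0.5188 0.3809 0.3078] jawyaw 94.2 F [ 0.9  0.5 10.5] w 0.007 j6 0.46
```

Request:
{"api": "drive_tool", "payload": {"motion": [{"gripper":0.3,"travel":[0,0,0],"roll":0},{"gripper":0.3,"travel":[0,0,0],"roll":0},{"gripper":0.3,"travel":[0,0,0],"roll":0},{"gripper":0.3,"travel":[-0.03,0,0],"roll":0},{"gripper":0.3,"travel":[-0.065,0,0],"roll":0},{"gripper":0.3,"travel":[-0.065,0,0],"roll":0}]}}

```text
t: 6.32
tcp_pos: [0.5181, 0.3813, 0.3703]
tcp_rot: [-0.055, 1.565, 0.059]
contact_force: [0.7, -0.8, 0.1]
gripper_width: 0.0296
```

```bash
python3 - <<'E'
from h import *
c=camera_info('wrist'); s=st(); print(-np.array(c['R']).T@c['t']-s['tcp_pos'], np.array(c['R'])[2])
plan([.577,.25,.34],184.2)
E
```

```text
t 6.33 tcp [0.5181 0.3813 0.3703] jawyaw 94.2 F [ 0.7 -0.8  0.1] w 0.0296 j6 0.46
[-0.0683767  -0.0048452   0.14272695] [ 0.27186233  0.02203264 -0.9620839 ]
t 6.33 tcp [0.5181 0.3813 0.3703] jawyaw 94.2 F [ 0.7 -0.8  0.1] w 0.0296 j6 0.46
travel [ 0.0303 -0.1353  0.049 ] roll 89.98640446737716
```

Request:
{"api": "drive_tool", "payload": {"motion": [{"gripper":0,"travel":[0,-0.06,0.025],"roll":-10},{"gripper":0,"travel":[0,-0.135,0.049],"roll":-20},{"gripper":0,"travel":[0,-0.135,0.049],"roll":-30},{"gripper":0,"travel":[0.01,-0.135,0.049],"roll":-40},{"gripper":0,"travel":[0.01,-0.135,0.049],"roll":-50},{"gripper":0,"travel":[0.02,-0.135,0.049],"roll":-60},{"gripper":0,"travel":[0.03,-0.135,0.049],"roll":-70},{"gripper":0,"travel":[0.03,-0.135,0.049],"roll":-80},{"gripper":0,"travel":[0.03,-0.135,0.049],"roll":-90},{"gripper":0,"travel":[0.03,-0.135,0.049],"roll":-90},{"gripper":0,"travel":[0.03,-0.135,0.049],"roll":-90}]}}

```text
t: 7.7
tcp_pos: [0.5759, 0.2498, 0.3364]
tcp_rot: [-1.261, 1.176, 1.262]
contact_force: [-0.1, 0.4, 0.1]
gripper_width: 0.0428
```

```bash
python3 - <<'E'
from h import *
st(); snap('wrist','w2',1.8); snap('top','t2',1.6)
E
```

```text
t 7.7 tcp [0.5759 0.2498 0.3364] jawyaw -176.0 F [-0.1  0.4  0.1] w 0.0428 j6 -1.34
```

View pics/w2.png

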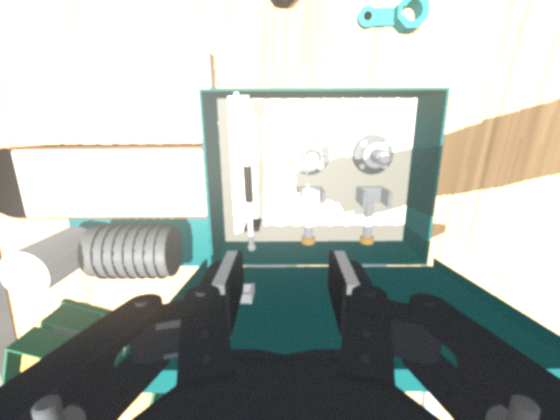

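Picture 6: looking into the head, the sleeve is at (248,184), the ball at (251,247), the socket at (247,293) and the shafts at (317,155) and (375,153). I'll crop the ungained image for the keys.

```bash
python3 - <<'E'
from h import *
c=cal('w2'); f=cv2.imread('pics/w2_raw.png')
a=f[85:265,210:440]; a=cv2.resize(a,None,fx=3.4,fy=3.4,interpolation=cv2.INTER_CUBIC); cv2.imwrite('pics/z2.png',a)
o=np.array([.527,.2462]);th=np.radians(4.2);ex=np.array([np.cos(th),np.sin(th)]);ey=np.array([-ex[1],ex[0]])
for n,u,v,z in [('sleeve',248.5,184,.067),('ball',251,247,.058),('shL',317,155,.081),('shR',375,153,.081),('cTL',204,91,.09),('cTR',446,90,.09)]:
    p=onz(c,u,v,z); d=p[:2]-o; print(n,p.round(4),'local',(d@ex).round(4),(d@ey).round(4))
E
```

```text
sleeve [0.6252 0.2598 0.067 ] local 0.099 0.0064
ball [0.6189 0.3551 0.058 ] local 0.0997 0.1018
shL [0.5375 0.2134 0.081 ] local 0.0081 -0.0335
shR [0.4637 0.2057 0.081 ] local -0.0661 -0.0358
cTL [0.6798 0.1475 0.09  ] local 0.1452 -0.1096
cTR [0.3931 0.1262 0.09  ] local -0.1423 -0.1099
```

View pics/z2.png

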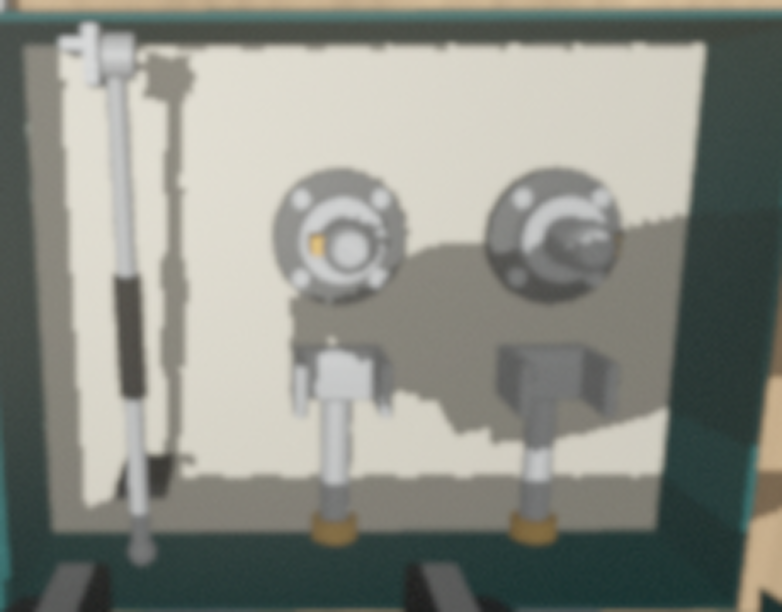

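Picture 7: the +x shaft's orange key points left (+x), so it is shaft_b. On the −x shaft the key is hidden on its far side, so it is shaft_a. Next is the prop rod sleeve.

```bash
python3 - <<'E'
from h import *
plan([.625,.26,.052],184.2)
g=.105
for a in np.radians([-8,-4,0,6,12,18,24,30.7,32]): print(np.degrees(a),'down',round(-g*(np.sin(a)-np.sin(np.radians(-8))),4),'y',round(g*(np.cos(a)-np.cos(np.radians(-8))),4))
E
```

```text
t 7.8 tcp [0.576  0.2499 0.3369] jawyaw -175.9 F [ 0.2 -0.6 -0.1] w 0.0428 j6 -1.34
travel [ 0.2848 -0.0497  0.0066] roll -0.09655668210200474
-8.0 down -0.0 y 0.0
-4.0 down -0.0073 y 0.0008
0.0 down -0.0146 y 0.001
6.000000000000001 down -0.0256 y 0.0004
12.000000000000002 down -0.0364 y -0.0013
18.0 down -0.0471 y -0.0041
24.000000000000004 down -0.0573 y -0.0081
30.7 down -0.0682 y -0.0137
32.0 down -0.0703 y -0.0149
```

Request:
{"api": "drive_tool", "payload": {"motion": [{"gripper":0.2,"travel":[0.06,-0.025,0.0035],"roll":0},{"gripper":0.2,"travel":[0.12,-0.05,0.0065],"roll":0},{"gripper":0.2,"travel":[0.18,-0.05,0.0065],"roll":0},{"gripper":0.2,"travel":[0.23,-0.05,0.0065],"roll":0},{"gripper":0.2,"travel":[0.26,-0.05,0.0065],"roll":0},{"gripper":0.2,"travel":[0.284,-0.05,0.0065],"roll":0},{"gripper":0.2,"travel":[0.284,-0.05,0.0065],"roll":0},{"gripper":1,"travel":[0.284,-0.05,0.0065],"roll":0},{"gripper":1,"travel":[0.284,-0.05,0.0065],"roll":0},{"gripper":1,"travel":[0.284,-0.05,0.0065],"roll":0},{"gripper":1,"travel":[0.284,-0.05,0.0065],"roll":0},{"gripper":1,"travel":[0.284,-0.05,0.0065],"roll":0}]}}

```text
t: 9.3
tcp_pos: [0.6259, 0.2603, 0.0547]
tcp_rot: [-1.263, 1.172, 1.262]
contact_force: [-3.8, -1.6, 4.9]
gripper_width: 0.0097
```

Width 9.7 mm, which fits the 12 mm sleeve given that the 10 mm bar read 7.4. Swinging it up.

Request:
{"api": "drive_tool", "payload": {"motion": [{"gripper":1,"travel":[-0.0073,0,0.0008],"roll":0},{"gripper":1,"travel":[-0.0146,0,0.001],"roll":0},{"gripper":1,"travel":[-0.0256,0,0.0004],"roll":0},{"gripper":1,"travel":[-0.0364,0,-0.0013],"roll":0},{"gripper":1,"travel":[-0.0471,0,-0.0041],"roll":0},{"gripper":1,"travel":[-0.0573,0,-0.0081],"roll":0},{"gripper":1,"travel":[-0.0682,0,-0.0137],"roll":0},{"gripper":1,"travel":[-0.071,0,-0.0155],"roll":0},{"gripper":1,"travel":[-0.073,0,-0.016],"roll":0},{"gripper":1,"travel":[-0.073,0,-0.016],"roll":0}]}}

```text
t: 10.55
tcp_pos: [0.6275, 0.2358, 0.1236]
tcp_rot: [-1.271, 1.189, 1.254]
contact_force: [5.7, -15.1, -9.3]
gripper_width: 0.0087
```

Request:
{"api": "drive_tool", "payload": {"motion": [{"gripper":0.2,"travel":[0,0,0],"roll":0},{"gripper":0.2,"travel":[0,0,0],"roll":0},{"gripper":0.2,"travel":[0,0,0],"roll":0},{"gripper":0.2,"travel":[-0.06,0.0,-0.01],"roll":0},{"gripper":0.2,"travel":[-0.12,0.03,-0.04],"roll":0},{"gripper":0.2,"travel":[-0.18,0.05,-0.07],"roll":0},{"gripper":0.2,"travel":[-0.24,0.05,-0.07],"roll":0},{"gripper":0.2,"travel":[-0.24,0.05,-0.07],"roll":0}]}}

```text
t: 11.55
tcp_pos: [0.5821, 0.1708, 0.3736]
tcp_rot: [-1.267, 1.164, 1.256]
contact_force: [1.3, -0.3, 0.2]
gripper_width: 0.0342
```

```bash
python3 - <<'E'
from h import *
st(); ci,f=snap('wrist','w3',1.2); cs,g=snap('scene','s3',1.0)
a=cv2.resize(g[60:230,220:400],None,fx=2.6,fy=2.6,interpolation=cv2.INTER_CUBIC)
b=cv2.resize(f[60:380,150:480],None,fx=1,fy=1)
im=np.zeros((445,800,3),np.uint8); im[:a.shape[0],:a.shape[1]]=a[:445]; im[:320,469:799]=b
cv2.imwrite('pics/z3.png',im)
E
```

```text
t 11.55 tcp [0.5821 0.1708 0.3736] jawyaw -175.8 F [ 1.3 -0.3  0.2] w 0.0342 j6 -1.47
```

View pics/z3.png

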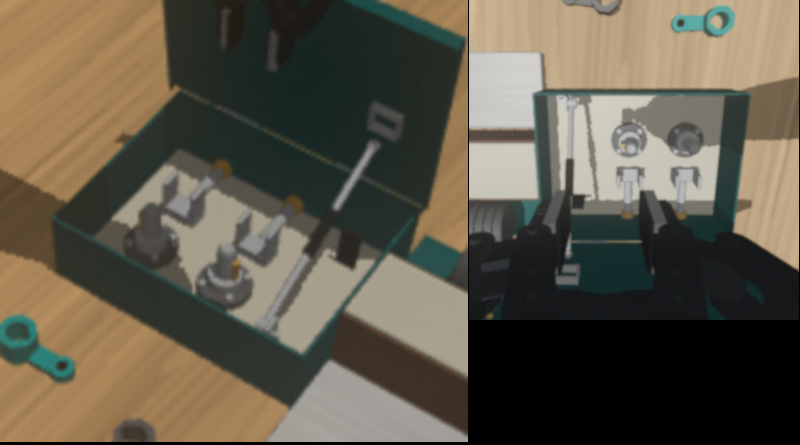

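Picture 8: the rod is raised towards the socket and the hood is standing. The tip is at scene (365,116) and wrist (250,313). Now triangulating tip and pivot.

```bash
python3 - <<'E'
from h import *
w=cal('w3');s=cal('s3')
T,e=tri(w,(250,313),s,(364.6,116.2)); P,e2=tri(w,(252,163),s,(321.9,185)); print(T,e,P,e2)
v=T-P;print(np.linalg.norm(v),np.degrees(np.arcsin(v[2]/np.linalg.norm(v))))
r=np.hypot(.222,.045);a0=np.arctan2(.045,.222)
for th in [1.453,1.41,1.37,1.33,1.29,1.25,1.22,1.2]:
    print(th,round(r*np.sin(a0+th)-r*np.sin(a0+1.453),4),round(-r*np.cos(a0+th)+r*np.cos(a0+1.453),4))
plan([.5188,.3809,.37],94.2)
E
```

```text
[0.61879144 0.342293   0.16448557] 0.0010841475095817934 [0.63376402 0.15561332 0.08135091] 0.00017030201112287408
0.2049020591779511 23.93680484023935
1.453 0.0 0.0
1.41 0.0006 -0.0097
1.37 0.0008 -0.0188
1.33 0.0006 -0.0278
1.29 0.0 -0.0369
1.25 -0.0009 -0.0459
1.22 -0.0018 -0.0526
1.2 -0.0025 -0.0571
t 11.65 tcp [0.5825 0.1711 0.3706] jawyaw -175.8 F [0.3 0.1 0.1] w 0.0341 j6 -1.47
travel [0.0005 0.0481 0.2139] roll -89.98918577548716
```

The rod reads about 24° above level, so it is short of its stop (30.7°): the grip slipped. I'll re-grip and push it further.

```bash
python3 - <<'E'
from h import *
plan([.6268,.2513,.104],184.2)
E
```

```text
t 11.65 tcp [0.5825 0.1711 0.3706] jawyaw -175.8 F [0.3 0.1 0.1] w 0.0341 j6 -1.47
travel [ 0.2671 -0.048   0.0764] roll 0.010814224512841975
```

Request:
{"api": "drive_tool", "payload": {"motion": [{"gripper":0.2,"travel":[0.06,-0.025,0.04],"roll":0},{"gripper":0.2,"travel":[0.12,-0.048,0.076],"roll":0},{"gripper":0.2,"travel":[0.18,-0.048,0.076],"roll":0},{"gripper":0.2,"travel":[0.23,-0.048,0.076],"roll":0},{"gripper":0.2,"travel":[0.267,-0.048,0.076],"roll":0},{"gripper":0.2,"travel":[0.267,-0.048,0.076],"roll":0},{"gripper":1,"travel":[0.267,-0.048,0.076],"roll":0},{"gripper":1,"travel":[0.267,-0.048,0.076],"roll":0},{"gripper":1,"travel":[0.267,-0.048,0.076],"roll":0},{"gripper":1,"travel":[0.267,-0.048,0.076],"roll":0},{"gripper":1,"travel":[0.262,-0.048,0.074],"roll":0},{"gripper":1,"travel":[0.257,-0.048,0.072],"roll":0},{"gripper":1,"travel":[0.252,-0.048,0.069],"roll":0},{"gripper":1,"travel":[0.247,-0.048,0.066],"roll":0},{"gripper":1,"travel":[0.244,-0.048,0.065],"roll":0},{"gripper":1,"travel":[0.244,-0.048,0.065],"roll":0}]}}

```text
t: 13.65
tcp_pos: [0.6263, 0.2458, 0.1106]
tcp_rot: [-1.255, 1.165, 1.274]
contact_force: [19.9, 17.9, -37.4]
gripper_width: 0.0104
```

Request:
{"api": "drive_tool", "payload": {"motion": [{"gripper":0.2,"travel":[0.012,0,0.004],"roll":0},{"gripper":0.2,"travel":[0.012,0,0.004],"roll":0},{"gripper":0.2,"travel":[0.012,0,0.004],"roll":0},{"gripper":0.2,"travel":[-0.05,0.0,0.0],"roll":0},{"gripper":0.2,"travel":[-0.11,0.03,-0.04],"roll":0},{"gripper":0.2,"travel":[-0.17,0.05,-0.07],"roll":0},{"gripper":0.2,"travel":[-0.23,0.05,-0.07],"roll":0},{"gripper":0.2,"travel":[-0.23,0.05,-0.07],"roll":0}]}}

```text
t: 14.65
tcp_pos: [0.5804, 0.1643, 0.3606]
tcp_rot: [-1.266, 1.165, 1.253]
contact_force: [0.4, -0.0, 0.3]
gripper_width: 0.034
```

```bash
python3 - <<'E'
from h import *
st(); ci,f=snap('wrist','w4',1.2); cs,g=snap('scene','s4',1.0)
a=cv2.resize(g[80:150,320:400],None,fx=5,fy=5,interpolation=cv2.INTER_CUBIC)
b=cv2.resize(f[270:350,200:300],None,fx=4,fy=4,interpolation=cv2.INTER_CUBIC)
cv2.imwrite('pics/z4.png',np.hstack([a,np.vstack([b,np.zeros((30,400,3),np.uint8)])]))
print(proj(ci,np.array([.6188,.3423,.1645])))
E
```

```text
t 14.65 tcp [0.5804 0.1643 0.3606] jawyaw -175.9 F [ 0.4 -0.   0.3] w 0.034 j6 -1.48
[247.35108273 323.78307911]
```

View pics/z4.png

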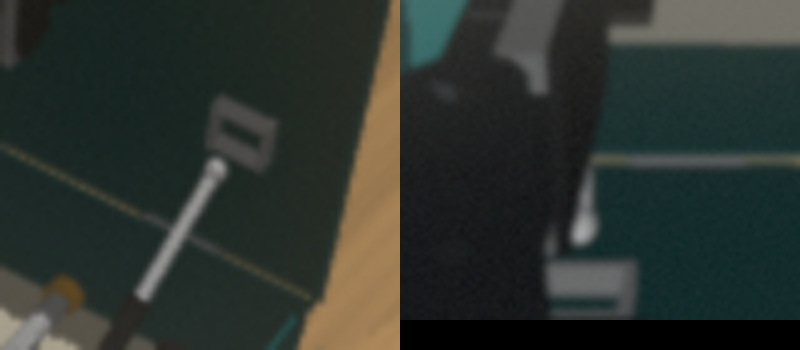

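Picture 9: the ball is at scene (363,114) and wrist (246,327), just below the socket.

```bash
python3 - <<'E'
from h import *
w=cal('w4');s=cal('s4')
T,e=tri(w,(245.8,327.5),s,(363.4,113.6)); P=np.array([.6338,.1556,.0815]); v=T-P
print(T,e,np.linalg.norm(v),np.degrees(np.arcsin(v[2]/np.linalg.norm(v))), np.degrees(np.arctan2(v[2],v[1])))
h=s; 
for a in (24,26,28,30.7):
    q=P+.203*np.array([-.0732*np.cos(np.radians(a)),.9973*np.cos(np.radians(a)),np.sin(np.radians(a))]); print(a,proj(s,q).round(1),proj(w,q).round(1))
plan([.5188,.3809,.37],94.2)
E
```

```text
[0.61850431 0.33514802 0.18021854] 0.0020102454337710247 0.2054672718946718 28.71536376658323 28.80273823288762
24 [364.5 117.1] [246.3 322.3]
26 [364.3 116. ] [245.6 323.4]
28 [364.  114.9] [244.8 324.3]
30.7 [363.6 113.5] [243.6 325.2]
t 14.75 tcp [0.5809 0.1648 0.3584] jawyaw -175.9 F [-0.6 -0.4  0.8] w 0.0341 j6 -1.48
travel [-0.0119  0.0464  0.22  ] roll 89.91813082662065
```

Request:
{"api": "drive_tool", "payload": {"motion": [{"gripper":0.3,"travel":[-0.03,0.02,0.04],"roll":10},{"gripper":0.3,"travel":[-0.03,0.047,0.08],"roll":20},{"gripper":0.3,"travel":[-0.03,0.047,0.12],"roll":30},{"gripper":0.3,"travel":[-0.03,0.047,0.15],"roll":40},{"gripper":0.3,"travel":[-0.03,0.047,0.18],"roll":50},{"gripper":0.3,"travel":[-0.03,0.047,0.22],"roll":60},{"gripper":0.3,"travel":[-0.03,0.047,0.22],"roll":70},{"gripper":0.3,"travel":[-0.03,0.047,0.22],"roll":80},{"gripper":0.3,"travel":[-0.03,0.047,0.22],"roll":90},{"gripper":0.3,"travel":[-0.03,0.047,0.22],"roll":90},{"gripper":0.3,"travel":[-0.03,0.047,0.22],"roll":90}]}}

```text
t: 16.12
tcp_pos: [0.5173, 0.3814, 0.3819]
tcp_rot: [-0.06, 1.571, 0.059]
contact_force: [0.1, -0.2, -0.4]
gripper_width: 0.0301
```

```bash
python3 - <<'E'
from h import *
plan([.5188,.3809,.307],94.2)
ci,f=snap('wrist','w5',1.6)
E
```

```text
t 16.12 tcp [0.5173 0.3814 0.3819] jawyaw 94.3 F [ 0.1 -0.2 -0.4] w 0.0301 j6 0.46
travel [ 0.0749 -0.0006  0.0016] roll 0.12430330372851017
```

Request:
{"api": "drive_tool", "payload": {"motion": [{"gripper":0.3,"travel":[0.04,0,0.001],"roll":0},{"gripper":0.3,"travel":[0.075,0,0.001],"roll":0},{"gripper":0.3,"travel":[0.075,0,0.001],"roll":0},{"gripper":1,"travel":[0.075,0,0.001],"roll":0},{"gripper":1,"travel":[0.075,0,0.001],"roll":0},{"gripper":1,"travel":[0.075,0,0.001],"roll":0},{"gripper":1,"travel":[0.075,0,0.001],"roll":0}]}}

```text
t: 17.05
tcp_pos: [0.5189, 0.3819, 0.3099]
tcp_rot: [-0.056, 1.566, 0.059]
contact_force: [-1.3, 0.1, 5.2]
gripper_width: 0.0073
```

Gripped (7.3 mm). Lowering on to the prop.

Request:
{"api": "drive_tool", "payload": {"motion": [{"gripper":1,"travel":[-0.0006,-0.01,0],"roll":0},{"gripper":1,"travel":[-0.0008,-0.019,0],"roll":0},{"gripper":1,"travel":[-0.0006,-0.028,0],"roll":0},{"gripper":1,"travel":[0,-0.037,0],"roll":0},{"gripper":1,"travel":[0.001,-0.042,0],"roll":0},{"gripper":1,"travel":[0.001,-0.046,0],"roll":0},{"gripper":1,"travel":[0.002,-0.05,0],"roll":0},{"gripper":1,"travel":[0.002,-0.053,0],"roll":0},{"gripper":1,"travel":[0.002,-0.053,0],"roll":0},{"gripper":1,"travel":[0.002,-0.053,0],"roll":0}]}}

```text
t: 18.3
tcp_pos: [0.5229, 0.3289, 0.3078]
tcp_rot: [-0.055, 1.566, 0.059]
contact_force: [-0.6, -1.3, 6.4]
gripper_width: 0.0075
```

```bash
python3 - <<'E'
from h import *
st(); cs,g=snap('scene','s5',1.2)
a=cv2.resize(g[50:180,270:410],None,fx=5,fy=4.6,interpolation=cv2.INTER_CUBIC); cv2.imwrite('pics/z5.png',a)
E
```

```text
t 18.3 tcp [0.5229 0.3289 0.3078] jawyaw 94.2 F [-0.6 -1.3  6.4] w 0.0075 j6 0.38
```

View pics/z5.png

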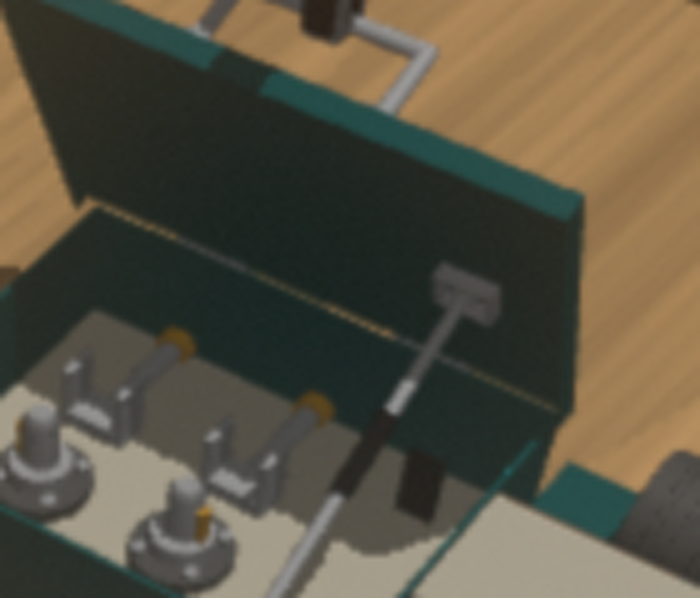

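Picture 10: the rod's ball end sits in the socket channel and the hood is near 1.22. Releasing.

Request:
{"api": "drive_tool", "payload": {"motion": [{"gripper":0.8,"travel":[0.002,-0.003,0],"roll":0},{"gripper":0.7,"travel":[0.002,-0.003,0],"roll":0},{"gripper":0.3,"travel":[0.002,-0.003,0],"roll":0},{"gripper":0.3,"travel":[0.002,-0.003,0],"roll":0},{"gripper":0.3,"travel":[0.002,-0.003,0],"roll":0},{"gripper":0.3,"travel":[-0.03,-0.003,0],"roll":0},{"gripper":0.3,"travel":[-0.09,-0.003,0],"roll":0},{"gripper":0.3,"travel":[-0.09,-0.003,0],"roll":0}]}}

```text
t: 19.35
tcp_pos: [0.5239, 0.3264, 0.4018]
tcp_rot: [-0.053, 1.558, 0.061]
contact_force: [0.4, 0.4, -0.3]
gripper_width: 0.0302
```

```bash
python3 - <<'E'
from h import *
st(); cs,g=snap('scene','s6',1.2); g0=cv2.imread('pics/s5_raw.png')
d=cv2.absdiff(g,g0)[95:180,280:410]; print('change in hood/rod area',d.mean(), (d.max(2)>40).sum())
top,f=snap('top','t6',1.0)
plan([.55,-.05,.36],94.2)
E
```

```text
t 19.35 tcp [0.5239 0.3264 0.4018] jawyaw 94.2 F [ 0.4  0.4 -0.3] w 0.0302 j6 0.38
change in hood/rod area 1.064917043740573 10
t 19.45 tcp [0.5233 0.3261 0.3965] jawyaw 94.2 F [ 0.4 -0.3 -0.5] w 0.0299 j6 0.38
travel [ 0.036  -0.3771 -0.0009] roll -0.011125055508955484
```

Request:
{"api": "drive_tool", "payload": {"motion": [{"gripper":0,"travel":[0,-0.06,0],"roll":0},{"gripper":0,"travel":[0,-0.12,0.0],"roll":0},{"gripper":0,"travel":[0.0,-0.18,0.03],"roll":0},{"gripper":0,"travel":[0.04,-0.24,0.06],"roll":0},{"gripper":0,"travel":[0.09,-0.3,0.09],"roll":0},{"gripper":0,"travel":[0.14,-0.35,0.1],"roll":0},{"gripper":0,"travel":[0.14,-0.41,0.1],"roll":0},{"gripper":0,"travel":[0.14,-0.41,0.1],"roll":0},{"gripper":0,"travel":[0.14,-0.41,0.1],"roll":0}]}}

```text
t: 20.58
tcp_pos: [0.6502, -0.0787, 0.25]
tcp_rot: [-0.053, 1.578, 0.055]
contact_force: [-0.1, 0.1, -0.1]
gripper_width: 0.0427
```

```bash
python3 - <<'E'
from h import *
st(); ci,f=snap('wrist','w6',1.0)
cv2.imwrite('pics/w6b.png',cv2.resize(f,None,fx=1.42,fy=1.42,interpolation=cv2.INTER_CUBIC)); print(ci['fx'])
E
```

```text
t 20.57 tcp [ 0.6502 -0.0787  0.25  ] jawyaw 93.9 F [-0.1  0.1 -0.1] w 0.0427 j6 -0.29
306.32797445243466
```

View pics/w6b.png

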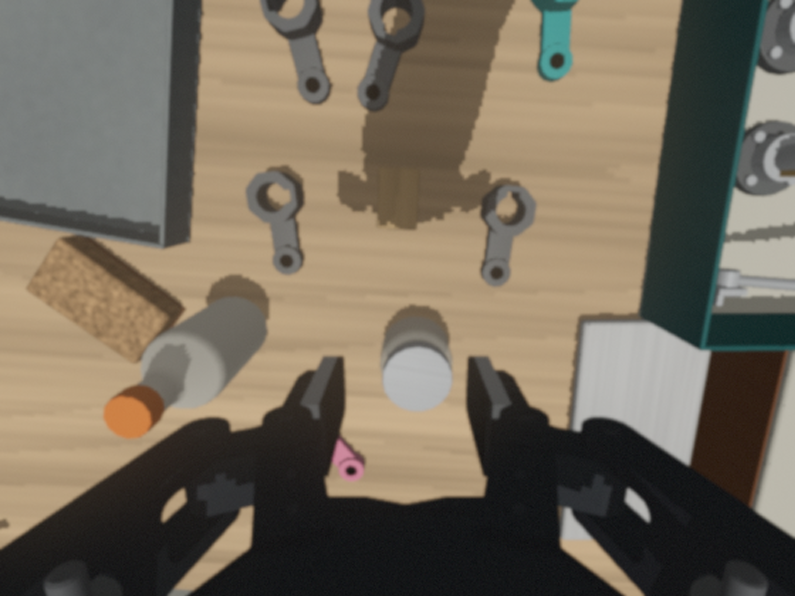

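Picture 11: two levers are in full view, at (508,208) and (274,195) in the enlarged image, and two are cut off at the top. Moving back 7 cm to take one composite crop of all four.

Request:
{"api": "drive_tool", "payload": {"motion": [{"gripper":0,"travel":[0,0,-0.05],"roll":0},{"gripper":0,"travel":[0.03,0,-0.08],"roll":0},{"gripper":0,"travel":[0.03,0,-0.08],"roll":0},{"gripper":0,"travel":[0.03,0,-0.08],"roll":0}]}}

```text
t: 21.12
tcp_pos: [0.573, -0.0808, 0.2261]
tcp_rot: [-0.059, 1.568, 0.058]
contact_force: [0.5, 0.3, 0.4]
gripper_width: 0.043
```

```bash
python3 - <<'E'
from h import *
st(); ci,f=snap('wrist','w7',1.0)
P=[(.618,.002),(.622,-.19),(.48,-.105),(.479,-.174)]
t=[]
for p in P:
    u,v=proj(ci,np.array([*p,.015])).astype(int); print(p,u,v)
    c=f[max(v-32,0):v+68,max(u-50,0):u+50]; 
    k=np.zeros((100,100,3),np.uint8); k[:c.shape[0],:c.shape[1]]=c
    k=cv2.resize(k,(300,300),interpolation=cv2.INTER_CUBIC); t.append(np.clip(k*1.7,0,255).astype(np.uint8))
cv2.imwrite('pics/z7.png',np.vstack([np.hstack(t[:2]),np.hstack(t[2:])]))
E
```

```text
t 21.12 tcp [ 0.573  -0.0808  0.2261] jawyaw 94.3 F [0.5 0.3 0.4] w 0.043 j6 -0.33
(0.618, 0.002) 349 228
(0.622, -0.19) 191 220
(0.48, -0.105) 269 101
(0.479, -0.174) 205 95
```

View pics/z7.png

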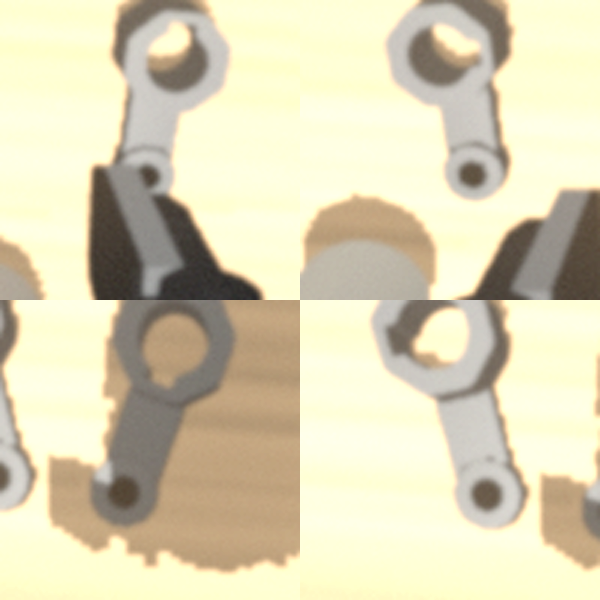

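Picture 12 (image down = +x, right = +y, true top view): bottom-left has its keyway at the arm, so lever_d. Bottom-right has it clockwise of the arm, so lever_b. The two top ones are washed out by my gain, so I'll make one better crop from both views.

```bash
python3 - <<'E'
from h import *
rows=[]
for tag in('w6','w7'):
    ci=cal(tag); f=cv2.imread(f'pics/{tag}_raw.png'); t=[]
    for p in [(.618,.002),(.622,-.19)]:
        u,v=proj(ci,np.array([*p,.02])).astype(int); g=cv2.cvtColor(f,cv2.COLOR_BGR2GRAY)
        k=cv2.resize(g[v-25:v+35,u-32:u+32],(400,300),interpolation=cv2.INTER_LANCZOS4)
        t.append(cv2.createCLAHE(3,(2,2)).apply(k))
    rows.append(np.hstack(t))
cv2.imwrite('pics/z8.png',np.vstack(rows))
E
```

```text
(no output)
```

View pics/z8.png

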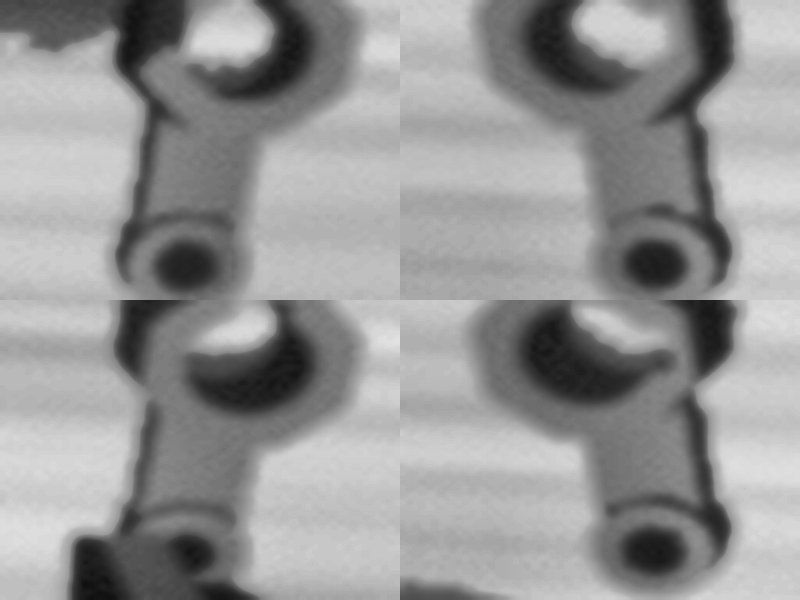

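The crop was off-centre. Re-crop centred on the hub tops.

```bash
python3 - <<'E'
from h import *
rows=[]
for tag,cs in(('w6',[(358,146),(193,137)]),('w7',[(359,214),(188,205)])):
    f=cv2.imread(f'pics/{tag}_raw.png'); t=[]
    for u,v in cs:
        k=cv2.resize(f[v-30:v+30,u-40:u+40],(400,300),interpolation=cv2.INTER_CUBIC)
        t.append(np.clip(k*1.15,0,255).astype(np.uint8))
    rows.append(np.hstack(t))
cv2.imwrite('pics/z9.png',np.vstack(rows))
E
```

```text
(no output)
```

View pics/z9.png

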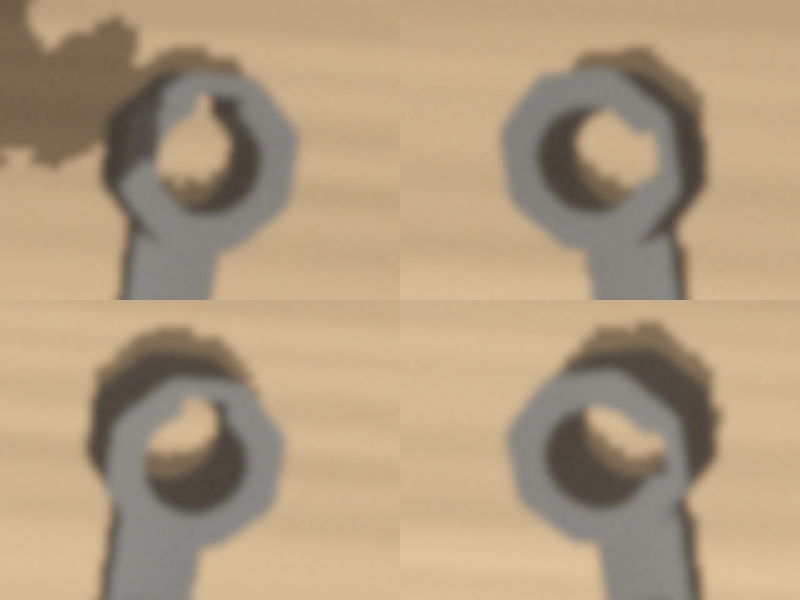

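Picture 14: the top-left lever's keyway is opposite its arm, so lever_c. The top-right one's is anticlockwise of its arm, so lever_a. Altogether: c at (.62,0), a at (.62,−.19), d at (.48,−.105), b at (.48,−.174).

```bash
cat >> h.py <<'E'
def blobs(ci,f):
    "grey lever blobs: hub centre (z=.03, from the bore-filled widest disc) and arm yaw"
    hsv=cv2.cvtColor(f,cv2.COLOR_BGR2HSV); m=((hsv[...,1]<45)&(hsv[...,2]>50)&(hsv[...,2]<165)).astype(np.uint8)
    m=cv2.morphologyEx(m,cv2.MORPH_OPEN,np.ones((3,3))); out=[]
    for c in cv2.findContours(m,cv2.RETR_EXTERNAL,cv2.CHAIN_APPROX_NONE)[0]:
        a=cv2.contourArea(c)
        if not 500<a<6000: continue
        k=np.zeros_like(m); cv2.drawContours(k,[c],-1,1,-1); dt=cv2.distanceTransform(k,cv2.DIST_L2,5)
        r=dt.max(); ys,xs=np.nonzero(dt>r-0.8); u,v=xs.mean(),ys.mean(); p=onz(ci,u,v,.03)
        q=c[:,0].astype(float); far=q[np.argmax(np.hypot(q[:,0]-u,q[:,1]-v))]
        mm=cv2.moments(c); e=onz(ci,*far,.01); g=onz(ci,mm['m10']/mm['m00'],mm['m01']/mm['m00'],.015)
        out.append((p[:2].round(4),round(r*1,1),a,np.degrees(np.arctan2(*(e-p)[[1,0]])).round(1),np.linalg.norm((e-p)[:2]).round(3),(round(u),round(v))))
    return out
E
python3 - <<'E'
from h import *
ci=cal('w7'); f=cv2.imread('pics/w7_raw.png')
for b in blobs(ci,f): print(*b)
for n,h,e in [('c',(358.2,215.6),(348.3,255)),('a',(187.6,206.4),(198.3,246.3)),('d',(276.7,84),(260.3,133)),('b',(200,76.3),(217.3,127.3))]:
    p=onz(ci,*h,.03);q=onz(ci,*e,.011); print(n,p[:2].round(4),np.degrees(np.arctan2(*(q-p)[[1,0]])).round(1),np.linalg.norm((q-p)[:2]).round(3))
E
```

```text
[0.7764 0.1105] 9.2 614.5 -6.6 0.079 (418, 352)
[ 0.796  -0.2325] 11.6 611.0 34.7 0.031 (157, 348)
[ 0.7124 -0.0652] 17.0 1453.0 35.8 0.063 (289, 300)
[ 0.7011 -0.2193] 14.4 1281.0 -55.3 0.09 (165, 284)
[0.6554 0.2553] 7.0 546.5 -53.0 0.054 (555, 276)
[0.597  0.0039] 16.8 1843.5 3.0 0.113 (357, 216)
[ 0.5995 -0.1902] 16.8 1498.0 7.3 0.068 (188, 206)
[0.5384 0.2229] 12.6 1409.0 -32.6 0.036 (559, 179)
[0.4584 0.1975] 18.8 859.5 -177.2 0.04 (559, 102)
[ 0.4606 -0.0978] 18.4 1954.5 -16.4 0.066 (276, 81)
[ 0.4583 -0.1765] 19.6 2165.0 16.4 0.067 (200, 72)
[0.4203 0.1151] 6.0 1235.0 7.2 0.124 (491, 55)
[ 0.3867 -0.08  ] 18.8 1059.0 55.0 0.039 (300, 0)
c [0.5969 0.0057] -0.2 0.057
a [ 0.6005 -0.1902] 7.0 0.057
d [ 0.4633 -0.0973] -17.3 0.053
b [ 0.4618 -0.176 ] 16.2 0.051
```

```bash
python3 - <<'E'
from h import *
t=camera_info('top');s=camera_info('scene')
print('glue cap',tri(t,(361,152),s,(241,308)))
plan([.600,-.190,.006],97)
E
```

```text
glue cap (array([ 0.72095612, -0.23514472,  0.16115082]), np.float64(0.004062216933304618))
t 21.18 tcp [ 0.5741 -0.0812  0.2274] jawyaw 94.3 F [ 0.1 -1.2  0.7] w 0.0429 j6 -0.33
travel [ 0.2216 -0.1102  0.0169] roll -2.7415660957560135
```

Request:
{"api": "drive_tool", "payload": {"motion": [{"gripper":-0.5,"travel":[0.03,-0.055,0.009],"roll":-2.7},{"gripper":-0.5,"travel":[0.06,-0.11,0.017],"roll":-2.7},{"gripper":-0.5,"travel":[0.11,-0.11,0.017],"roll":-2.7},{"gripper":-0.5,"travel":[0.16,-0.11,0.017],"roll":-2.7},{"gripper":-0.5,"travel":[0.2,-0.11,0.017],"roll":-2.7},{"gripper":-0.5,"travel":[0.221,-0.11,0.017],"roll":-2.7},{"gripper":-0.5,"travel":[0.221,-0.11,0.017],"roll":-2.7},{"gripper":1,"travel":[0.221,-0.11,0.017],"roll":-2.7},{"gripper":1,"travel":[0.221,-0.11,0.017],"roll":-2.7},{"gripper":1,"travel":[0.221,-0.11,0.017],"roll":-2.7},{"gripper":1,"travel":[0.221,-0.11,0.017],"roll":-2.7}]}}

```text
t: 22.55
tcp_pos: [0.6001, -0.1912, 0.0076]
tcp_rot: [-0.097, 1.562, 0.092]
contact_force: [1.8, -0.1, 5.9]
gripper_width: 0.039
```

```bash
python3 - <<'E'
from h import *
ci=cal('w2'); o=np.array([.527,.2462])
# shaft tops at z~.081 (4 mm floor +36+41) and flange centres on floor, from crop z2
for n,(u,v) in dict(b_top=(350,248),a_top=(592,248),b_fl=(340,236),a_fl=(555,236)).items():
    for z in ((.077,.081) if 'top' in n else (.004,.008)): print(n,z,onz(ci,210+u/3.4,85+v/3.4,z).round(4))
w=cal('w3');s=cal('s3')
# tops in w3 / scene crop z3: a wrist (690,146), scene (150,210); b wrist (631,146) scene (227,250)
for n,pw,ps in [('a',(690,145),(150,210)),('b',(632,147),(227,249))]:
    print(n,tri(w,(pw[0]-319,pw[1]+60),s,(ps[0]/2.6+220,ps[1]/2.6+60)))
st()
E
```

```text
b_top 0.077 [0.542  0.2178 0.077 ]
b_top 0.081 [0.5424 0.2175 0.081 ]
a_top 0.077 [0.4497 0.2113 0.077 ]
a_top 0.081 [0.451  0.2111 0.081 ]
b_fl 0.004 [0.54   0.2191 0.004 ]
b_fl 0.008 [0.5403 0.2188 0.008 ]
a_fl 0.004 [0.4435 0.2123 0.004 ]
a_fl 0.008 [0.4446 0.2121 0.008 ]
a (array([0.45339395, 0.20401634, 0.07415651]), np.float64(0.005084319856700238))
b (array([0.54066822, 0.21687897, 0.06718093]), np.float64(0.0008558858976995803))
t 22.55 tcp [ 0.6001 -0.1912  0.0076] jawyaw 96.9 F [ 1.8 -0.1  5.9] w 0.039 j6 -0.54
```

```bash
python3 - <<'E'
from h import *
plan([.4453,.15,.19],184.2); plan([.4453,.2251,.19],184.2)
E
```

```text
t 22.55 tcp [ 0.6001 -0.1912  0.0076] jawyaw 96.9 F [ 1.8 -0.1  5.9] w 0.039 j6 -0.54
travel [-0.1842  0.3568 -0.1117] roll -87.30928861166103
t 22.55 tcp [ 0.6001 -0.1912  0.0076] jawyaw 96.9 F [ 1.8 -0.1  5.9] w 0.039 j6 -0.54
travel [-0.1844  0.4313 -0.1027] roll -87.30928861166103
```

Request:
{"api": "drive_tool", "payload": {"motion": [{"gripper":1,"travel":[-0.05,0,0],"roll":0},{"gripper":1,"travel":[-0.11,0,0],"roll":0},{"gripper":1,"travel":[-0.17,0.03,-0.01],"roll":-8},{"gripper":1,"travel":[-0.184,0.08,-0.03],"roll":-17},{"gripper":1,"travel":[-0.184,0.13,-0.05],"roll":-26},{"gripper":1,"travel":[-0.184,0.18,-0.07],"roll":-35},{"gripper":1,"travel":[-0.184,0.22,-0.09],"roll":-44},{"gripper":1,"travel":[-0.184,0.26,-0.1],"roll":-53},{"gripper":1,"travel":[-0.184,0.29,-0.111],"roll":-62},{"gripper":1,"travel":[-0.184,0.32,-0.111],"roll":-71},{"gripper":1,"travel":[-0.184,0.34,-0.111],"roll":-80},{"gripper":1,"travel":[-0.184,0.357,-0.111],"roll":-87.3},{"gripper":1,"travel":[-0.184,0.357,-0.111],"roll":-87.3},{"gripper":1,"travel":[-0.184,0.39,-0.108],"roll":-87.3},{"gripper":1,"travel":[-0.184,0.431,-0.103],"roll":-87.3},{"gripper":1,"travel":[-0.184,0.431,-0.103],"roll":-87.3},{"gripper":1,"travel":[-0.184,0.431,-0.103],"roll":-87.3}]}}

```text
t: 24.68
tcp_pos: [0.4432, 0.2244, 0.188]
tcp_rot: [-1.262, 1.176, 1.262]
contact_force: [-0.5, 0.1, -1.8]
gripper_width: 0.039
```

```bash
python3 - <<'E'
from h import *
s=st(); ci,f=snap('wrist','w8',1.0)
o,x=ray(ci,0,0); print(o)
print('pred a top',proj(ci,np.array([.4465,.2115,.081])),'hub in hand',proj(ci,s['tcp_pos']+[0,0,.03-.0076]))
cv2.imwrite('pics/w8b.png',cv2.resize(f,None,fx=1.42,fy=1.42,interpolation=cv2.INTER_CUBIC))
E
```

```text
t 24.68 tcp [0.4432 0.2244 0.188 ] jawyaw -175.9 F [-0.5  0.1 -1.8] w 0.039 j6 -1.31
[0.4477729  0.15777108 0.33111678]
pred a top [282.34028016 195.17488641] hub in hand [284.87642481 286.58362896]
```

View pics/w8b.png

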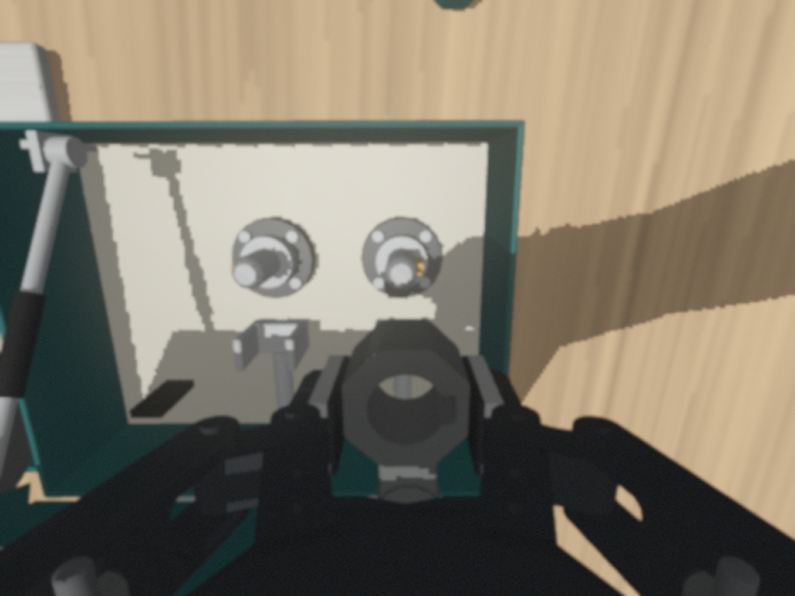

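Picture 15: the lever is held cleanly, keyway to the right (−x). The shaft_a top is at (401,272) enlarged, its orange key to the right. shaft_b's top is at (245,272).

```bash
python3 - <<'E'
from h import *
ci=cal('w8'); f=cv2.imread('pics/w8_raw.png'); g=cv2.cvtColor(f,cv2.COLOR_BGR2GRAY)
s=read_state()
big=cv2.resize(g,None,fx=4,fy=4,interpolation=cv2.INTER_CUBIC)
for n,(u,v) in dict(a=(282.4,191.5),b=(172.5,191.5)).items():
    c=big[int(v*4)-50:int(v*4)+50,int(u*4)-50:int(u*4)+50]
    h=cv2.HoughCircles(c,cv2.HOUGH_GRADIENT,1,20,param1=80,param2=12,minRadius=22,maxRadius=60)
    print(n,None if h is None else [(round(u+(q[0]-50)/4,1),round(v+(q[1]-50)/4,1),round(q[2]/4,1)) for q in h[0][:4]])
    for z in(.077,.081): print('  ',z,onz(ci,u,v,z).round(4), onz(ci,u,181 if n=='a' else 181,.008).round(4))
# horizontal bias from hub in hand (jaw axis)
print('hub seen',onz(ci,285.9,286.6,s['tcp_pos'][2]+.0224), 'tcp',s['tcp_pos'])
E
```

```text
a [(np.float32(282.0), np.float32(192.6), np.float32(7.7))]
   0.077 [0.4466 0.2092 0.077 ] [0.4471 0.2118 0.008 ]
   0.081 [0.4467 0.2084 0.081 ] [0.4471 0.2118 0.008 ]
b [(np.float32(173.4), np.float32(193.4), np.float32(7.2))]
   0.077 [0.5392 0.2158 0.077 ] [0.5637 0.2202 0.008 ]
   0.081 [0.5378 0.2149 0.081 ] [0.5637 0.2202 0.008 ]
hub seen [0.44279119 0.22432316 0.21047543] tcp [0.44336193 0.22422018 0.18807543]
```

Request:
{"api": "drive_tool", "payload": {"motion": [{"gripper":1,"travel":[0,-0.003,-0.013],"roll":0},{"gripper":1,"travel":[0.04,-0.003,-0.013],"roll":0},{"gripper":1,"travel":[0.08,-0.003,-0.013],"roll":0},{"gripper":1,"travel":[0.09,-0.003,-0.013],"roll":0},{"gripper":1,"travel":[0.095,-0.003,-0.013],"roll":0},{"gripper":1,"travel":[0.1,-0.003,-0.013],"roll":0},{"gripper":1,"travel":[0.105,-0.003,-0.013],"roll":0},{"gripper":1,"travel":[0.11,-0.003,-0.013],"roll":0},{"gripper":1,"travel":[0.115,-0.003,-0.013],"roll":0},{"gripper":1,"travel":[0.115,-0.003,-0.013],"roll":0}]}}

```text
t: 25.98
tcp_pos: [0.4469, 0.2125, 0.0727]
tcp_rot: [-1.263, 1.175, 1.264]
contact_force: [0.5, -0.1, -2.6]
gripper_width: 0.0389
```

Request:
{"api": "drive_tool", "payload": {"motion": [{"gripper":1,"travel":[0.003,0,-0.0005],"roll":0},{"gripper":1,"travel":[0.006,0,-0.0005],"roll":0},{"gripper":1,"travel":[0.009,0,-0.0005],"roll":0},{"gripper":1,"travel":[0.012,0,-0.0005],"roll":0},{"gripper":1,"travel":[0.015,0,-0.0005],"roll":0},{"gripper":1,"travel":[0.015,0,-0.0005],"roll":0}]}}

```text
t: 26.72
tcp_pos: [0.447, 0.212, 0.0579]
tcp_rot: [-1.263, 1.174, 1.263]
contact_force: [-1.0, -0.2, -1.9]
gripper_width: 0.0386
```

Request:
{"api": "drive_tool", "payload": {"motion": [{"gripper":1,"travel":[0.003,0,0],"roll":0},{"gripper":1,"travel":[0.006,0,0],"roll":0},{"gripper":1,"travel":[0.009,0,0],"roll":0},{"gripper":1,"travel":[0.012,0,0],"roll":0},{"gripper":1,"travel":[0.014,0,0],"roll":0},{"gripper":1,"travel":[0.016,0,0],"roll":0},{"gripper":1,"travel":[0.016,0,0],"roll":0}]}}

```text
t: 27.6
tcp_pos: [0.4472, 0.212, 0.0421]
tcp_rot: [-1.263, 1.174, 1.263]
contact_force: [-0.2, 0.0, -1.6]
gripper_width: 0.0388
```

Request:
{"api": "drive_tool", "payload": {"motion": [{"gripper":1,"travel":[0.002,0,0],"roll":0},{"gripper":1,"travel":[0.004,0,0],"roll":0},{"gripper":1,"travel":[0.006,0,0],"roll":0},{"gripper":1,"travel":[0.006,0,0],"roll":0}]}}

```text
t: 28.1
tcp_pos: [0.4475, 0.212, 0.0376]
tcp_rot: [-1.263, 1.174, 1.262]
contact_force: [-2.9, -1.5, 5.8]
gripper_width: 0.039
```

Request:
{"api": "drive_tool", "payload": {"motion": [{"gripper":1,"travel":[0.003,0,0],"roll":0},{"gripper":1,"travel":[0.003,0,0],"roll":0},{"gripper":0.3,"travel":[0.001,0,0],"roll":0},{"gripper":-0.2,"travel":[0,0,0],"roll":0},{"gripper":-0.2,"travel":[0,0,0],"roll":0},{"gripper":-0.2,"travel":[-0.03,0,0],"roll":0},{"gripper":-0.2,"travel":[-0.08,0,0],"roll":0},{"gripper":-0.2,"travel":[-0.12,0,0],"roll":0},{"gripper":-0.2,"travel":[-0.15,0,0],"roll":0},{"gripper":-0.2,"travel":[-0.15,0,0],"roll":0}]}}

```text
t: 29.35
tcp_pos: [0.4495, 0.2129, 0.1892]
tcp_rot: [-1.264, 1.168, 1.259]
contact_force: [0.0, 0.2, -0.1]
gripper_width: 0.0516
```

```bash
python3 - <<'E'
from h import *
s=st(); ci,f=snap('wrist','w9',1.0)
for b in blobs(ci,f): print(*b)
cv2.imwrite('pics/w9b.png',cv2.resize(f[60:420,60:500],None,fx=1.7,fy=1.6,interpolation=cv2.INTER_CUBIC))
tc,tf=snap('top','t9')
print('levers seen in top:')
hsv=cv2.cvtColor(tf,cv2.COLOR_BGR2HSV); m=((hsv[...,1]<60)&(hsv[...,2]>25)&(hsv[...,2]<120)).astype(np.uint8)[170:275,260:360]
for c in cv2.findContours(m,cv2.RETR_EXTERNAL,cv2.CHAIN_APPROX_NONE)[0]:
    if cv2.contourArea(c)>60:
        mm=cv2.moments(c); print(onz(tc,260+mm['m10']/mm['m00'],170+mm['m01']/mm['m00'],.015)[:2].round(3),cv2.contourArea(c))
E
```

```text
t 29.35 tcp [0.4495 0.2129 0.1892] jawyaw -175.8 F [ 0.   0.2 -0.1] w 0.0516 j6 -1.34
[0.5395 0.2187] 10.8 1799.5 -120.1 0.031 (197, 196)
levers seen in top:
[ 0.473 -0.173] 211.0
[ 0.475 -0.103] 202.0
[0.613 0.004] 192.0
[ 0.704 -0.231] 61.5
```

```bash
python3 - <<'E'
from h import *
plan([.5,-.14,.2],106.3)
E
```

```text
t 29.45 tcp [0.4474 0.2122 0.1856] jawyaw -175.8 F [-0.2 -0.9 -0.6] w 0.0514 j6 -1.34
travel [-0.0145 -0.0267 -0.3551] roll 77.88949537757497
```

Request:
{"api": "drive_tool", "payload": {"motion": [{"gripper":-0.5,"travel":[0,0,-0.06],"roll":0},{"gripper":-0.5,"travel":[-0.01,0,-0.12],"roll":8},{"gripper":-0.5,"travel":[-0.015,-0.01,-0.18],"roll":18},{"gripper":-0.5,"travel":[-0.015,-0.02,-0.24],"roll":28},{"gripper":-0.5,"travel":[-0.015,-0.027,-0.29],"roll":38},{"gripper":-0.5,"travel":[-0.015,-0.027,-0.33],"roll":48},{"gripper":-0.5,"travel":[-0.015,-0.027,-0.355],"roll":58},{"gripper":-0.5,"travel":[-0.015,-0.027,-0.355],"roll":68},{"gripper":-0.5,"travel":[-0.015,-0.027,-0.355],"roll":78},{"gripper":-0.5,"travel":[-0.015,-0.027,-0.355],"roll":78},{"gripper":-0.5,"travel":[-0.015,-0.027,-0.355],"roll":78}]}}

```text
t: 30.82
tcp_pos: [0.4997, -0.1396, 0.1999]
tcp_rot: [-0.223, 1.561, 0.225]
contact_force: [0.7, -0.2, 0.4]
gripper_width: 0.064
```

```bash
python3 - <<'E'
from h import *
s=st(); ci,f=snap('wrist','w10',1.0)
for b in blobs(ci,f): print(*b)
plan([.461,-.176,.005],106.3)
E
```

```text
t 30.82 tcp [ 0.4997 -0.1396  0.1999] jawyaw 106.3 F [ 0.7 -0.2  0.4] w 0.064 j6 -0.69
[ 0.7917 -0.2441] 18.6 2083.0 -31.7 0.104 (140, 390)
[0.6369 0.0953] 10.0 568.5 -19.5 0.026 (438, 354)
[ 0.628  -0.2144] 7.0 513.0 157.4 0.032 (189, 284)
[ 0.4604 -0.0987] 19.0 1931.0 -16.3 0.067 (334, 170)
[ 0.4914 -0.1661] 10.8 1344.0 -152.2 0.055 (262, 181)
[ 0.383  -0.1359] 9.4 1668.5 87.3 0.054 (323, 81)
t 30.88 tcp [ 0.4998 -0.1397  0.2003] jawyaw 106.3 F [ 0.3 -0.2 -0.4] w 0.0642 j6 -0.69
travel [ 0.1954 -0.0242 -0.0472] roll 0.013204525108449161
```

Request:
{"api": "drive_tool", "payload": {"motion": [{"gripper":-0.38,"travel":[0.05,-0.024,-0.047],"roll":0},{"gripper":-0.38,"travel":[0.1,-0.024,-0.047],"roll":0},{"gripper":-0.38,"travel":[0.15,-0.024,-0.047],"roll":0},{"gripper":-0.38,"travel":[0.18,-0.024,-0.047],"roll":0},{"gripper":-0.38,"travel":[0.195,-0.024,-0.047],"roll":0},{"gripper":-0.38,"travel":[0.195,-0.024,-0.047],"roll":0},{"gripper":1,"travel":[0.195,-0.024,-0.047],"roll":0},{"gripper":1,"travel":[0.195,-0.024,-0.047],"roll":0},{"gripper":1,"travel":[0.195,-0.024,-0.047],"roll":0},{"gripper":1,"travel":[0.195,-0.024,-0.047],"roll":0}]}}

```text
t: 32.12
tcp_pos: [0.4635, -0.177, 0.0085]
tcp_rot: [-0.224, 1.556, 0.22]
contact_force: [-0.8, 0.5, 4.8]
gripper_width: 0.0386
```

```bash
python3 - <<'E'
from h import *
# look pose: shaft_b (.5413,.219): tcp at +.0135 in y like for a
plan([.538,.15,.19],184.2); plan([.538,.2315,.19],184.2)
E
```

```text
t 32.12 tcp [ 0.4635 -0.177   0.0085] jawyaw 106.2 F [-0.8  0.5  4.8] w 0.0386 j6 -0.78
travel [-0.1818  0.2927  0.1633] roll -78.00029535342024
t 32.12 tcp [ 0.4635 -0.177   0.0085] jawyaw 106.2 F [-0.8  0.5  4.8] w 0.0386 j6 -0.78
travel [-0.182  0.371  0.186] roll -78.00029535342024
```

Request:
{"api": "drive_tool", "payload": {"motion": [{"gripper":1,"travel":[-0.05,0,0],"roll":0},{"gripper":1,"travel":[-0.11,0,0],"roll":0},{"gripper":1,"travel":[-0.17,0.03,0.015],"roll":-8},{"gripper":1,"travel":[-0.182,0.07,0.04],"roll":-17},{"gripper":1,"travel":[-0.182,0.11,0.065],"roll":-26},{"gripper":1,"travel":[-0.182,0.15,0.09],"roll":-35},{"gripper":1,"travel":[-0.182,0.19,0.11],"roll":-44},{"gripper":1,"travel":[-0.182,0.22,0.13],"roll":-53},{"gripper":1,"travel":[-0.182,0.25,0.15],"roll":-62},{"gripper":1,"travel":[-0.182,0.275,0.16],"roll":-71},{"gripper":1,"travel":[-0.182,0.293,0.163],"roll":-78},{"gripper":1,"travel":[-0.182,0.293,0.163],"roll":-78},{"gripper":1,"travel":[-0.182,0.33,0.174],"roll":-78},{"gripper":1,"travel":[-0.182,0.371,0.186],"roll":-78},{"gripper":1,"travel":[-0.182,0.371,0.186],"roll":-78},{"gripper":1,"travel":[-0.182,0.371,0.186],"roll":-78}]}}

```text
t: 34.12
tcp_pos: [0.5368, 0.2309, 0.1878]
tcp_rot: [-1.262, 1.176, 1.262]
contact_force: [0.3, 0.3, -2.2]
gripper_width: 0.0383
```

```bash
python3 - <<'E'
from h import *
s=st(); ci,f=snap('wrist','w11',1.0); g=cv2.cvtColor(f,cv2.COLOR_BGR2GRAY)
big=cv2.resize(g,None,fx=4,fy=4,interpolation=cv2.INTER_CUBIC)
def hough(n,X,rmin,rmax,w):
    u,v=proj(ci,np.array(X)); c=big[int(v*4)-w:int(v*4)+w,int(u*4)-w:int(u*4)+w]
    h=cv2.HoughCircles(c,cv2.HOUGH_GRADIENT,1,10,param1=80,param2=10,minRadius=rmin,maxRadius=rmax)
    print(n,'pred',u.round(1),v.round(1)); 
    if h is not None:
        for q in h[0][:3]:
            uu,vv=u+(q[0]-w)/4,v+(q[1]-w)/4; print('   ',uu.round(1),vv.round(1),(q[2]/4).round(1),onz(ci,uu,vv,X[2]).round(4))
hough('b top',[.5413,.219,.071],22,40,60)
hough('b flange',[.5413,.219,.008],60,110,130)
hough('hub bore',s['tcp_pos']+[0,0,.0215],80,140,170)
k=f[170:215,255:325]; m=cv2.cvtColor(k,cv2.COLOR_BGR2HSV); ys,xs=np.nonzero((m[...,1]>110)&(m[...,0]<30)&(m[...,2]>90)); print('orange',xs.mean()+255 if len(xs) else 0,ys.mean()+170 if len(ys) else 0,len(xs))
# fitted lever a top
print('a hub top pred',proj(ci,np.array([.4468,.2117,.06])))
print(cv2.imwrite('pics/w11b.png',cv2.resize(f[80:380,100:500],None,fx=2,fy=2,interpolation=cv2.INTER_CUBIC)))
E
```

```text
t 34.12 tcp [0.5368 0.2309 0.1878] jawyaw -175.9 F [ 0.3  0.3 -2.2] w 0.0383 j6 -1.35
b top pred 281.0 193.8
    280.4 193.2 8.2 [0.5419 0.2185 0.071 ]
    280.1 195.7 5.7 [0.5419 0.2207 0.071 ]
    283.6 191.9 5.8 [0.5391 0.2172 0.071 ]
b flange pred 281.8 181.6
    280.7 181.7 27.4 [0.5425 0.2192 0.008 ]
    280.5 188.5 21.2 [0.5423 0.2265 0.008 ]
    282.7 180.0 27.4 [0.5405 0.2172 0.008 ]
hub bore pred 284.9 285.5
    288.1 248.1 25.4 [0.5368 0.2132 0.2093]
orange 0 0 0
a hub top pred [386.54988905 190.67651366]
True
```

```bash
python3 - <<'E'
from h import *
a=cv2.imread('pics/w8_raw.png',0);b=cv2.imread('pics/w11_raw.png',0)
f=lambda g:cv2.resize(g,None,fx=4,fy=4,interpolation=cv2.INTER_CUBIC)
A,B=f(a),f(b)
for (x0,x1,y0,y1) in [(240,332,225,330),(245,327,225,262),(240,332,225,300)]:
    t=A[y0*4:y1*4,x0*4:x1*4]; w=B[(y0-15)*4:(y1+15)*4,(x0-15)*4:(x1+15)*4]
    r=cv2.matchTemplate(w,t,cv2.TM_CCOEFF_NORMED); _,v,_,l=cv2.minMaxLoc(r); print(v,l[0]/4-15,l[1]/4-15)
E
```

```text
0.902307391166687 0.0 -9.5
0.8977696895599365 0.25 -9.5
0.8908882141113281 0.0 -9.25
```

View pics/w11b.png

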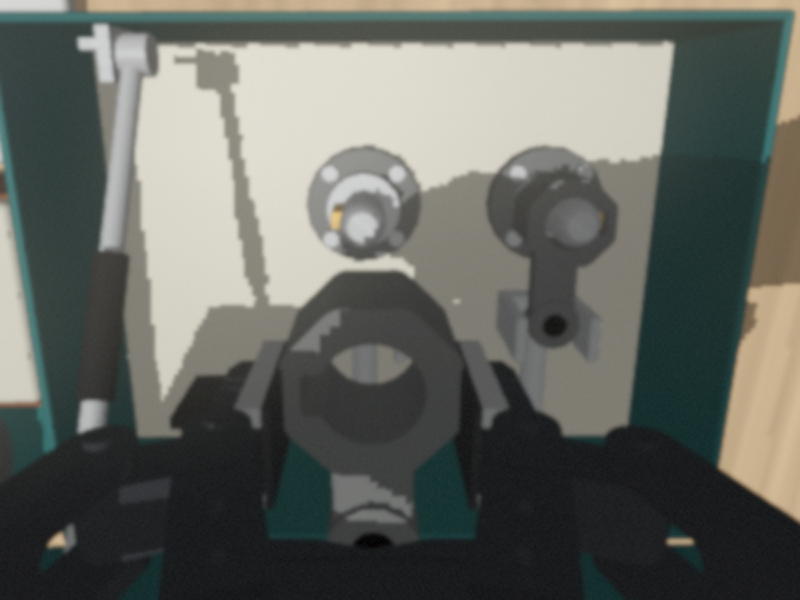

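Picture 16 (last): lever_a is fully down, arm in its fork. lever_b is in hand with its keyway to the left (+x), about 4 mm nearer the camera in the grip. shaft_b's key is also on the left. I'll correct for the offset and lower.

Request:
{"api": "drive_tool", "payload": {"motion": [{"gripper":1,"travel":[0,-0.005,-0.0085],"roll":0},{"gripper":1,"travel":[0.04,-0.005,-0.0085],"roll":0},{"gripper":1,"travel":[0.08,-0.005,-0.0085],"roll":0},{"gripper":1,"travel":[0.095,-0.005,-0.0085],"roll":0},{"gripper":1,"travel":[0.1,-0.005,-0.0085],"roll":0},{"gripper":1,"travel":[0.105,-0.005,-0.0085],"roll":0},{"gripper":1,"travel":[0.11,-0.005,-0.0085],"roll":0},{"gripper":1,"travel":[0.114,-0.005,-0.0085],"roll":0},{"gripper":1,"travel":[0.118,-0.005,-0.0085],"roll":0},{"gripper":1,"travel":[0.118,-0.005,-0.0085],"roll":0}]}}

```text
t: 35.42
tcp_pos: [0.5423, 0.2239, 0.0699]
tcp_rot: [-1.263, 1.174, 1.263]
contact_force: [0.6, 0.6, -2.6]
gripper_width: 0.039
```

Request:
{"api": "drive_tool", "payload": {"motion": [{"gripper":1,"travel":[0.003,0,-0.0007],"roll":0},{"gripper":1,"travel":[0.006,0,-0.0007],"roll":0},{"gripper":1,"travel":[0.009,0,-0.0007],"roll":0},{"gripper":1,"travel":[0.012,0,-0.0007],"roll":0},{"gripper":1,"travel":[0.015,0,-0.0007],"roll":0},{"gripper":1,"travel":[0.015,0,-0.0007],"roll":0}]}}

```text
t: 36.17
tcp_pos: [0.5423, 0.2231, 0.0549]
tcp_rot: [-1.263, 1.174, 1.263]
contact_force: [0.0, 1.0, -3.2]
gripper_width: 0.0385
```

Request:
{"api": "drive_tool", "payload": {"motion": [{"gripper":1,"travel":[0.003,0,0],"roll":0},{"gripper":1,"travel":[0.006,0,0],"roll":0},{"gripper":1,"travel":[0.009,0,0],"roll":0},{"gripper":1,"travel":[0.012,0,0],"roll":0},{"gripper":1,"travel":[0.015,0,0],"roll":0},{"gripper":1,"travel":[0.018,0,0],"roll":0},{"gripper":1,"travel":[0.02,0,0],"roll":0},{"gripper":1,"travel":[0.02,0,0],"roll":0}]}}

```text
t: 37.17
tcp_pos: [0.5427, 0.2232, 0.0385]
tcp_rot: [-1.263, 1.173, 1.262]
contact_force: [-5.4, -1.3, 9.4]
gripper_width: 0.0385
```

Request:
{"api": "drive_tool", "payload": {"motion": [{"gripper":0.3,"travel":[-0.001,0,0],"roll":0},{"gripper":-0.2,"travel":[-0.001,0,0],"roll":0},{"gripper":-0.2,"travel":[-0.001,0,0],"roll":0},{"gripper":-0.2,"travel":[-0.03,0,0],"roll":0},{"gripper":-0.2,"travel":[-0.08,0,0],"roll":0},{"gripper":-0.2,"travel":[-0.13,0,0],"roll":0},{"gripper":-0.2,"travel":[-0.15,0,-0.01],"roll":0},{"gripper":-0.2,"travel":[-0.15,0,-0.01],"roll":0}]}}

```text
t: 38.17
tcp_pos: [0.5452, 0.2134, 0.1879]
tcp_rot: [-1.264, 1.169, 1.259]
contact_force: [0.0, 0.6, 0.2]
gripper_width: 0.0514
```

```bash
python3 - <<'E'
from h import *
s=st(); ci,f=snap('wrist','w12',1.0); sc,sf=snap('scene','s12',1.0)
f0=cv2.imread('pics/w11_raw.png'); 
# predicted lever boss (arm hole ~57 mm from axis) for b and a, and dark-hole check
g=cv2.cvtColor(f,cv2.COLOR_BGR2GRAY)
for n,(x,y) in dict(a=(.4470,.2118),b=(.5420,.2190)).items():
    X=np.array([x-.0732*.057,y+.9973*.057,.041]); u,v=proj(ci,X); u,v=int(u),int(v)
    w=g[max(v-10,0):v+11,max(u-12,0):u+13]; j=np.unravel_index(cv2.GaussianBlur(w,(5,5),0).argmin(),w.shape); print(n,'pred hole',u,v,'darkest offset',j[1]-12,j[0]-10,'val',w.min(),'med',np.median(w))
d=cv2.absdiff(sf,cv2.imread('pics/s6_raw.png'))[95:150,330:410]; print('hood/rod change',d.mean())
plan([.5,-.09,.2],73.2)
E
```

```text
t 38.17 tcp [0.5452 0.2134 0.1879] jawyaw -175.9 F [0.  0.6 0.2] w 0.0514 j6 -1.38
a pred hole 382 259 darkest offset 2 0 val 16 med 66.0
b pred hole 288 259 darkest offset 0 2 val 39 med 101.0
hood/rod change 1.3015151515151515
t 38.27 tcp [0.5431 0.2133 0.1841] jawyaw -175.8 F [ 0.3  0.9 -0.4] w 0.0514 j6 -1.38
travel [-0.0158  0.0651 -0.2994] roll -69.02734130285626
```

Both arm holes are where the home position predicts, and the hood and rod haven't moved. Now lever_d.

Request:
{"api": "drive_tool", "payload": {"motion": [{"gripper":-0.4,"travel":[0,0,-0.06],"roll":0},{"gripper":-0.4,"travel":[-0.01,0.01,-0.12],"roll":10},{"gripper":-0.4,"travel":[-0.016,0.03,-0.18],"roll":20},{"gripper":-0.4,"travel":[-0.016,0.05,-0.24],"roll":30},{"gripper":-0.4,"travel":[-0.016,0.065,-0.28],"roll":40},{"gripper":-0.4,"travel":[-0.016,0.065,-0.3],"roll":50},{"gripper":-0.4,"travel":[-0.016,0.065,-0.3],"roll":60},{"gripper":-0.4,"travel":[-0.016,0.065,-0.3],"roll":70},{"gripper":-0.4,"travel":[-0.016,0.065,-0.3],"roll":80},{"gripper":-0.4,"travel":[-0.016,0.065,-0.3],"roll":90},{"gripper":-0.4,"travel":[-0.016,0.065,-0.3],"roll":100},{"gripper":-0.4,"travel":[-0.016,0.065,-0.3],"roll":111},{"gripper":-0.4,"travel":[-0.016,0.065,-0.3],"roll":111}]}}

```text
t: 39.9
tcp_pos: [0.4995, -0.0901, 0.1989]
tcp_rot: [0.229, 1.563, -0.228]
contact_force: [-1.0, 0.0, -0.4]
gripper_width: 0.0597
```

```bash
python3 - <<'E'
from h import *
s=st(); ci,f=snap('wrist','w13',1.0)
for b in blobs(ci,f):
    if 15<b[1]<22: print(*b)
plan([.4615,-.098,.005],73.2)
E
```

```text
t 39.9 tcp [ 0.4995 -0.0901  0.1989] jawyaw 73.3 F [-1.   0.  -0.4] w 0.0597 j6 -0.02
[0.5964 0.004 ] 17.6 1287.0 10.3 0.063 (392, 255)
[ 0.4598 -0.0976] 18.4 1827.5 -14.3 0.068 (266, 161)
[0.4387 0.1921] 18.0 925.5 6.2 0.036 (559, 48)
t 39.95 tcp [ 0.4996 -0.0902  0.1993] jawyaw 73.4 F [-0.4 -0.1 -0.4] w 0.0598 j6 -0.02
travel [ 0.1944 -0.0184 -0.0336] roll 0.1632770583946126
```

Pick d.

Request:
{"api": "drive_tool", "payload": {"motion": [{"gripper":-0.4,"travel":[0.05,-0.018,-0.034],"roll":0},{"gripper":-0.4,"travel":[0.1,-0.018,-0.034],"roll":0},{"gripper":-0.4,"travel":[0.15,-0.018,-0.034],"roll":0},{"gripper":-0.4,"travel":[0.18,-0.018,-0.034],"roll":0},{"gripper":-0.4,"travel":[0.194,-0.018,-0.034],"roll":0},{"gripper":-0.4,"travel":[0.194,-0.018,-0.034],"roll":0},{"gripper":1,"travel":[0.194,-0.018,-0.034],"roll":0},{"gripper":1,"travel":[0.194,-0.018,-0.034],"roll":0},{"gripper":1,"travel":[0.194,-0.018,-0.034],"roll":0},{"gripper":1,"travel":[0.194,-0.018,-0.034],"roll":0},{"gripper":1,"travel":[0.15,-0.018,-0.034],"roll":0},{"gripper":1,"travel":[0.1,-0.018,-0.034],"roll":0}]}}

```text
t: 41.45
tcp_pos: [0.4608, -0.0974, 0.1003]
tcp_rot: [0.231, 1.563, -0.23]
contact_force: [0.6, -0.1, -1.6]
gripper_width: 0.0387
```

```bash
python3 - <<'E'
from h import *
plan([.505,-.40,.1]); plan([.505,-.40,.022])
E
```

```text
t 41.45 tcp [ 0.4608 -0.0974  0.1003] jawyaw 73.2 F [ 0.6 -0.1 -1.6] w 0.0387 j6 -0.06
travel [-0.0004 -0.2769  0.1298] roll None
t 41.45 tcp [ 0.4608 -0.0974  0.1003] jawyaw 73.2 F [ 0.6 -0.1 -1.6] w 0.0387 j6 -0.06
travel [ 0.0776 -0.2769  0.1302] roll None
```

Request:
{"api": "drive_tool", "payload": {"motion": [{"gripper":1,"travel":[-0.03,-0.055,0.02],"roll":0},{"gripper":1,"travel":[-0.03,-0.11,0.04],"roll":0},{"gripper":1,"travel":[-0.03,-0.165,0.06],"roll":0},{"gripper":1,"travel":[-0.03,-0.22,0.08],"roll":0},{"gripper":1,"travel":[-0.03,-0.273,0.102],"roll":0},{"gripper":1,"travel":[-0.03,-0.273,0.102],"roll":0},{"gripper":1,"travel":[0.02,-0.273,0.102],"roll":0},{"gripper":1,"travel":[0.06,-0.273,0.102],"roll":0},{"gripper":1,"travel":[0.084,-0.273,0.102],"roll":0},{"gripper":1,"travel":[0.084,-0.273,0.102],"roll":0},{"gripper":0.0,"travel":[0.084,-0.273,0.102],"roll":0},{"gripper":-0.15,"travel":[0.084,-0.273,0.102],"roll":0},{"gripper":-0.15,"travel":[0.084,-0.273,0.102],"roll":0},{"gripper":-0.15,"travel":[0.04,-0.273,0.102],"roll":0},{"gripper":-0.15,"travel":[-0.02,-0.273,0.102],"roll":0},{"gripper":-0.15,"travel":[-0.08,-0.273,0.102],"roll":0},{"gripper":-0.15,"travel":[-0.1,-0.25,0.102],"roll":0},{"gripper":-0.15,"travel":[-0.1,-0.25,0.102],"roll":0}]}}

```text
t: 43.7
tcp_pos: [0.4896, -0.3665, 0.2042]
tcp_rot: [0.227, 1.554, -0.231]
contact_force: [-1.0, -0.2, -1.2]
gripper_width: 0.0492
```

```bash
python3 - <<'E'
from h import *
s=st(); plan([.62,-.02,.2],92)
E
```

```text
t 43.7 tcp [ 0.4896 -0.3665  0.2042] jawyaw 73.3 F [-1.  -0.2 -1.2] w 0.0492 j6 -0.46
t 43.7 tcp [ 0.4896 -0.3665  0.2042] jawyaw 73.3 F [-1.  -0.2 -1.2] w 0.0492 j6 -0.46
travel [0.0036 0.3693 0.0254] roll -18.698915341805304
```

Request:
{"api": "drive_tool", "payload": {"motion": [{"gripper":-0.4,"travel":[0,0.06,0.004],"roll":-5},{"gripper":-0.4,"travel":[0,0.12,0.008],"roll":-10},{"gripper":-0.4,"travel":[0,0.18,0.012],"roll":-15},{"gripper":-0.4,"travel":[0,0.24,0.016],"roll":-18.7},{"gripper":-0.4,"travel":[0,0.3,0.02],"roll":-18.7},{"gripper":-0.4,"travel":[0,0.36,0.025],"roll":-18.7},{"gripper":-0.4,"travel":[0,0.37,0.025],"roll":-18.7},{"gripper":-0.4,"travel":[0,0.37,0.025],"roll":-18.7}]}}

```text
t: 44.7
tcp_pos: [0.6179, -0.0195, 0.1986]
tcp_rot: [-0.027, 1.575, 0.027]
contact_force: [0.2, -0.8, 0.3]
gripper_width: 0.0594
```

```bash
python3 - <<'E'
from h import *
s=st(); ci,f=snap('wrist','w14',1.0)
for b in blobs(ci,f):
    if 13<b[1]<22: print(*b)
tc,tf=snap('top','t14')
hsv=cv2.cvtColor(tf,cv2.COLOR_BGR2HSV); m=((hsv[...,1]<60)&(hsv[...,2]>25)&(hsv[...,2]<120)).astype(np.uint8)[170:275,260:360]
for c in cv2.findContours(m,cv2.RETR_EXTERNAL,cv2.CHAIN_APPROX_NONE)[0]:
    if cv2.contourArea(c)>60:
        mm=cv2.moments(c); print(onz(tc,260+mm['m10']/mm['m00'],170+mm['m01']/mm['m00'],.015)[:2].round(3),cv2.contourArea(c))
plan([.597,.004,.005],90)
E
```

```text
t 44.7 tcp [ 0.6179 -0.0195  0.1986] jawyaw 92.0 F [ 0.2 -0.8  0.3] w 0.0594 j6 -0.17
[ 0.7121 -0.0581] 17.0 1529.5 -33.3 0.077 (248, 277)
[0.5978 0.0051] 18.4 1821.0 -4.9 0.067 (310, 178)
[0.4685 0.1903] 16.8 2257.5 153.2 0.049 (519, 44)
[ 0.704 -0.231] 63.5
[ 0.559 -0.024] 5262.0
t 44.8 tcp [ 0.6181 -0.0213  0.1998] jawyaw 91.8 F [-0.4  0.4 -0.9] w 0.0598 j6 -0.17
travel [ 0.1949  0.026  -0.0198] roll 1.8132292672732433
```

Request:
{"api": "drive_tool", "payload": {"motion": [{"gripper":-0.4,"travel":[0.05,0.026,-0.0195],"roll":5},{"gripper":-0.4,"travel":[0.1,0.026,-0.0195],"roll":5},{"gripper":-0.4,"travel":[0.15,0.026,-0.0195],"roll":5},{"gripper":-0.4,"travel":[0.18,0.026,-0.0195],"roll":5},{"gripper":-0.4,"travel":[0.194,0.026,-0.0195],"roll":5},{"gripper":-0.4,"travel":[0.194,0.026,-0.0195],"roll":5},{"gripper":1,"travel":[0.194,0.026,-0.0195],"roll":5},{"gripper":1,"travel":[0.194,0.026,-0.0195],"roll":5},{"gripper":1,"travel":[0.194,0.026,-0.0195],"roll":5},{"gripper":1,"travel":[0.194,0.026,-0.0195],"roll":5},{"gripper":1,"travel":[0.15,0.026,-0.0195],"roll":5},{"gripper":1,"travel":[0.1,0.026,-0.0195],"roll":5},{"gripper":1,"travel":[0.04,0.026,-0.0195],"roll":5}]}}

```text
t: 46.42
tcp_pos: [0.5969, 0.0059, 0.1603]
tcp_rot: [0.043, 1.575, -0.042]
contact_force: [0.8, -0.2, -2.8]
gripper_width: 0.0386
```

```bash
python3 - <<'E'
from h import *
plan([.535,-.32,.16]); 
E
```

```text
t 46.42 tcp [0.5969 0.0059 0.1603] jawyaw 86.9 F [ 0.8 -0.2 -2.8] w 0.0386 j6 -0.05
travel [ 3.000e-04 -3.287e-01 -4.430e-02] roll None
```

Request:
{"api": "drive_tool", "payload": {"motion": [{"gripper":1,"travel":[0,-0.04,-0.04],"roll":0},{"gripper":1,"travel":[0,-0.1,-0.055],"roll":0},{"gripper":1,"travel":[0,-0.16,-0.055],"roll":0},{"gripper":1,"travel":[0,-0.22,-0.055],"roll":0},{"gripper":1,"travel":[0,-0.28,-0.05],"roll":0},{"gripper":1,"travel":[0,-0.328,-0.045],"roll":0},{"gripper":1,"travel":[0.03,-0.328,-0.045],"roll":0},{"gripper":1,"travel":[0.09,-0.328,-0.045],"roll":0},{"gripper":1,"travel":[0.12,-0.328,-0.045],"roll":0},{"gripper":1,"travel":[0.14,-0.328,-0.045],"roll":0},{"gripper":1,"travel":[0.142,-0.328,-0.045],"roll":0},{"gripper":0,"travel":[0.142,-0.328,-0.045],"roll":0},{"gripper":-0.15,"travel":[0.142,-0.328,-0.045],"roll":0},{"gripper":-0.15,"travel":[0.142,-0.328,-0.045],"roll":0},{"gripper":-0.15,"travel":[0.08,-0.328,-0.045],"roll":0},{"gripper":-0.15,"travel":[0.02,-0.328,-0.045],"roll":0},{"gripper":-0.15,"travel":[-0.04,-0.328,-0.045],"roll":0},{"gripper":-0.15,"travel":[-0.1,-0.328,-0.06],"roll":0},{"gripper":-0.15,"travel":[-0.1,-0.328,-0.06],"roll":0}]}}

```text
t: 48.8
tcp_pos: [0.5228, -0.3208, 0.2707]
tcp_rot: [0.036, 1.558, -0.05]
contact_force: [0.4, 0.7, -0.0]
gripper_width: 0.0491
```

```bash
python3 - <<'E'
from h import *
s=st(); ci,f=snap('wrist','w15',1.0); print('pred c',proj(ci,np.array([.535,-.32,.034])),'pred d',proj(ci,np.array([.48,-.388,.034])))
for b in blobs(ci,f): print(*b)
cv2.imwrite('pics/w15b.png',f[:,:]); tc,tf=snap('top','t15',1.0)
t0=cv2.imread('pics/top0.png'); d=cv2.absdiff(tf,t0).max(2); m=(d>45).astype(np.uint8)
for c in cv2.findContours(m,cv2.RETR_EXTERNAL,cv2.CHAIN_APPROX_NONE)[0]:
    if cv2.contourArea(c)>40: print('changed',cv2.boundingRect(c),cv2.contourArea(c))
plan([.5239,.3261,.40],94.2)
E
```

```text
t 48.8 tcp [ 0.5228 -0.3208  0.2707] jawyaw 86.9 F [ 0.4  0.7 -0. ] w 0.0491 j6 -0.6
pred c [287.78812803 190.86157683] pred d [229.62001396 149.56185326]
[ 0.7856 -0.1387] 11.4 705.0 52.5 0.054 (418, 349)
[ 0.7656 -0.534 ] 12.0 686.5 -41.2 0.058 (154, 348)
[ 0.7088 -0.0674] 12.0 983.5 53.8 0.079 (473, 301)
changed (205, 374, 75, 46) 1593.0
changed (0, 372, 170, 48) 4715.0
changed (164, 297, 27, 13) 171.0
changed (192, 286, 49, 10) 53.0
changed (328, 232, 19, 31) 273.5
changed (305, 232, 16, 31) 249.0
changed (396, 199, 33, 62) 736.5
changed (131, 198, 22, 48) 116.5
changed (270, 189, 12, 31) 221.5
changed (160, 187, 75, 101) 5506.5
changed (331, 186, 16, 30) 250.0
changed (171, 178, 31, 6) 58.5
changed (207, 175, 21, 5) 45.5
changed (287, 118, 267, 302) 29029.5
t 48.9 tcp [ 0.5216 -0.3195  0.2635] jawyaw 86.9 F [-0.8  0.1 -0.3] w 0.0492 j6 -0.6
travel [-0.1383  0.6444 -0.0323] roll -7.32189931397518
```

```bash
python3 - <<'E'
from h import *
ci=cal('w15'); g=cv2.imread('pics/w15_raw.png',0)
for n,X in dict(c=(.537,-.32,.034),d=(.48,-.388,.034),empty=(.45,-.31,.006)).items():
    u,v=map(int,proj(ci,np.array(X))); w=g[max(v-22,0):v+23,u-22:u+23]; print(n,u,v,w.mean().round(),w.std().round(1))
    h=cv2.HoughCircles(cv2.resize(w,None,fx=4,fy=4,interpolation=cv2.INTER_CUBIC),cv2.HOUGH_GRADIENT,1,40,param1=60,param2=15,minRadius=25,maxRadius=60)
    if h is not None: print('   bore',[(onz(ci,u+q[0]/4-22,v+q[1]/4-22,.034)[:2].round(3),(q[2]/4).round(1)) for q in h[0][:2]])
plan([.5239,.3261,.40],94.2)
E
```

```text
c 287 192 123.0 22.5
   bore [(array([ 0.534, -0.318]), np.float32(9.2)), (array([ 0.519, -0.318]), np.float32(11.2))]
d 229 149 114.0 26.2
   bore [(array([ 0.477, -0.385]), np.float32(9.8))]
empty 292 120 78.0 6.5
t 48.9 tcp [ 0.5216 -0.3195  0.2635] jawyaw 86.9 F [-0.8  0.1 -0.3] w 0.0492 j6 -0.6
travel [-0.1383  0.6444 -0.0323] roll -7.32189931397518
```

Bores of c and d show at (.534,−.318) and (.477,−.385), both inside the bin. Next, back to the handle.

Request:
{"api": "drive_tool", "payload": {"motion": [{"gripper":0.3,"travel":[-0.05,0.03,0],"roll":0},{"gripper":0.3,"travel":[-0.1,0.06,0],"roll":0},{"gripper":0.3,"travel":[-0.138,0.11,-0.01],"roll":-3},{"gripper":0.3,"travel":[-0.138,0.17,-0.01],"roll":-7.3},{"gripper":0.3,"travel":[-0.138,0.23,-0.01],"roll":-7.3},{"gripper":0.3,"travel":[-0.138,0.29,-0.015],"roll":-7.3},{"gripper":0.3,"travel":[-0.138,0.35,-0.02],"roll":-7.3},{"gripper":0.3,"travel":[-0.138,0.41,-0.02],"roll":-7.3},{"gripper":0.3,"travel":[-0.138,0.47,-0.025],"roll":-7.3},{"gripper":0.3,"travel":[-0.138,0.53,-0.03],"roll":-7.3},{"gripper":0.3,"travel":[-0.138,0.59,-0.032],"roll":-7.3},{"gripper":0.3,"travel":[-0.138,0.645,-0.032],"roll":-7.3},{"gripper":0.3,"travel":[-0.138,0.645,-0.032],"roll":-7.3},{"gripper":0.3,"travel":[-0.138,0.645,-0.032],"roll":-7.3},{"gripper":0.3,"travel":[-0.138,0.645,-0.032],"roll":-7.3}]}}

```text
t: 50.78
tcp_pos: [0.524, 0.3255, 0.3997]
tcp_rot: [-0.056, 1.57, 0.056]
contact_force: [-0.8, 0.1, 0.1]
gripper_width: 0.0297
```

```bash
python3 - <<'E'
from h import *
plan([.5232,.3285,.307],94.2)
E
```

```text
t 50.77 tcp [0.524  0.3255 0.3997] jawyaw 94.1 F [-0.8  0.1  0.1] w 0.0297 j6 0.38
travel [ 0.0927  0.0031 -0.0006] roll -0.10971795144796204
```

Request:
{"api": "drive_tool", "payload": {"motion": [{"gripper":0.3,"travel":[0.05,0.003,0],"roll":0},{"gripper":0.3,"travel":[0.093,0.003,0],"roll":0},{"gripper":0.3,"travel":[0.093,0.003,0],"roll":0},{"gripper":1,"travel":[0.093,0.003,0],"roll":0},{"gripper":1,"travel":[0.093,0.003,0],"roll":0},{"gripper":1,"travel":[0.093,0.003,0],"roll":0},{"gripper":1,"travel":[0.093,0.003,0],"roll":0},{"gripper":1,"travel":[0.092,0.013,0],"roll":0},{"gripper":1,"travel":[0.091,0.022,0],"roll":0},{"gripper":1,"travel":[0.0905,0.031,0],"roll":0},{"gripper":1,"travel":[0.0905,0.04,0],"roll":0},{"gripper":1,"travel":[0.091,0.049,0],"roll":0},{"gripper":1,"travel":[0.091,0.056,0],"roll":0},{"gripper":1,"travel":[0.091,0.057,0],"roll":0},{"gripper":1,"travel":[0.091,0.057,0],"roll":0}]}}

```text
t: 52.65
tcp_pos: [0.5207, 0.3844, 0.3111]
tcp_rot: [-0.056, 1.565, 0.059]
contact_force: [-1.4, -0.9, 5.7]
gripper_width: 0.007
```

Request:
{"api": "drive_tool", "payload": {"motion": [{"gripper":0.3,"travel":[0,0,0],"roll":0},{"gripper":0.3,"travel":[0,0,0],"roll":0},{"gripper":0.3,"travel":[0,0,0],"roll":0},{"gripper":0.3,"travel":[-0.03,0,0],"roll":0},{"gripper":0.3,"travel":[-0.07,0,0],"roll":0},{"gripper":0.3,"travel":[-0.075,-0.05,0.015],"roll":-10},{"gripper":0.3,"travel":[-0.075,-0.1,0.03],"roll":-20},{"gripper":0.3,"travel":[-0.075,-0.15,0.045],"roll":-30},{"gripper":0.3,"travel":[-0.075,-0.18,0.06],"roll":-40},{"gripper":0.3,"travel":[-0.075,-0.18,0.07],"roll":-50},{"gripper":0.3,"travel":[-0.075,-0.18,0.08],"roll":-60},{"gripper":0.3,"travel":[-0.075,-0.18,0.09],"roll":-70},{"gripper":0.3,"travel":[-0.07,-0.16,0.1],"roll":-80},{"gripper":0.2,"travel":[-0.06,-0.145,0.1],"roll":-90},{"gripper":0.2,"travel":[-0.06,-0.145,0.1],"roll":-90},{"gripper":0.2,"travel":[-0.06,-0.145,0.1],"roll":-90}]}}

```text
t: 54.65
tcp_pos: [0.6299, 0.246, 0.3688]
tcp_rot: [-1.261, 1.175, 1.261]
contact_force: [-0.5, -0.4, 0.1]
gripper_width: 0.0343
```

```bash
python3 - <<'E'
from h import *
plan([.6272,.2456,.114],184.2)
sc,sf=snap('scene','s16',1.0); g=cv2.cvtColor(sf,cv2.COLOR_BGR2GRAY)
P=np.array([.6338,.1556,.0815])
for a in (15,24,27,30.7):   # ball brightness vs angle along rod just short of tip and beyond
    c=np.cos(np.radians(a));s=np.sin(np.radians(a))
    print(a,[int(cv2.getRectSubPix(g,(1,1),tuple(float(x) for x in proj(sc,P+r*np.array([-.0732*c,.9973*c,s]))))[0,0]) for r in (.15,.17,.185,.2,.22)])
E
```

```text
t 54.65 tcp [0.6299 0.246  0.3688] jawyaw -176.0 F [-0.5 -0.4  0.1] w 0.0343 j6 -1.37
travel [ 2.548e-01  2.800e-03 -1.000e-04] roll -0.15760629289371764
15 [40, 37, 59, 37, 37]
24 [48, 55, 38, 38, 62]
27 [72, 77, 62, 61, 74]
30.7 [121, 123, 124, 114, 62]
```

Request:
{"api": "drive_tool", "payload": {"motion": [{"gripper":0.2,"travel":[0.06,0.003,0],"roll":0},{"gripper":0.2,"travel":[0.12,0.003,0],"roll":0},{"gripper":0.2,"travel":[0.18,0.003,0],"roll":0},{"gripper":0.2,"travel":[0.23,0.003,0],"roll":0},{"gripper":0.2,"travel":[0.255,0.003,0],"roll":0},{"gripper":0.2,"travel":[0.255,0.003,0],"roll":0},{"gripper":1,"travel":[0.255,0.003,0],"roll":0},{"gripper":1,"travel":[0.255,0.003,0],"roll":0},{"gripper":1,"travel":[0.255,0.003,0],"roll":0},{"gripper":1,"travel":[0.255,0.003,0],"roll":0},{"gripper":1,"travel":[0.266,0.003,0.0056],"roll":0},{"gripper":1,"travel":[0.276,0.003,0.0096],"roll":0},{"gripper":1,"travel":[0.287,0.003,0.0124],"roll":0},{"gripper":1,"travel":[0.298,0.003,0.0141],"roll":0},{"gripper":1,"travel":[0.309,0.003,0.0147],"roll":0},{"gripper":1,"travel":[0.316,0.003,0.0145],"roll":0},{"gripper":1,"travel":[0.323,0.003,0.0137],"roll":0},{"gripper":1,"travel":[0.325,0.003,0.0137],"roll":0},{"gripper":1,"travel":[0.325,0.003,0.0137],"roll":0}]}}

```text
t: 57.08
tcp_pos: [0.6259, 0.2604, 0.0457]
tcp_rot: [-1.263, 1.173, 1.263]
contact_force: [-6.0, -0.1, 2.4]
gripper_width: 0.0106
```

Request:
{"api": "drive_tool", "payload": {"motion": [{"gripper":0.2,"travel":[0,0,0],"roll":0},{"gripper":0.2,"travel":[0,0,0],"roll":0},{"gripper":0.2,"travel":[0,0,0],"roll":0},{"gripper":0.2,"travel":[-0.06,0.0,0],"roll":0},{"gripper":0.2,"travel":[-0.12,0.02,-0.01],"roll":0},{"gripper":0.2,"travel":[-0.18,0.05,-0.02],"roll":0},{"gripper":0.2,"travel":[-0.24,0.05,-0.02],"roll":0},{"gripper":0.2,"travel":[-0.29,0.05,-0.01],"roll":0},{"gripper":0.2,"travel":[-0.29,0.05,-0.01],"roll":0}]}}

```text
t: 58.2
tcp_pos: [0.5789, 0.2473, 0.3409]
tcp_rot: [-1.267, 1.161, 1.255]
contact_force: [-0.0, 0.1, -0.6]
gripper_width: 0.0341
```

```bash
python3 - <<'E'
from h import *
st(); sc,sf=snap('scene','s17',1.0); w,wf=snap('wrist','w17',1.0)
P=np.array([.6338,.1556,.0815])
for n,c,f in(('scene',sc,sf),('wrist',w,wf)):
    g=cv2.cvtColor(f,cv2.COLOR_BGR2GRAY)
    for a in (-8,-6,-4,-2,0,4,10,24):
        k=np.cos(np.radians(a));s=np.sin(np.radians(a)); print(n,a,[int(cv2.getRectSubPix(g,(1,1),tuple(float(x) for x in proj(c,P+r*np.array([-.0732*k,.9973*k,s]))))[0,0]) for r in (.05,.105,.15,.17,.185,.2)])
# match against the first lying-down view
h=np.hypot(.222,.045); plan([.5200,.3840,.385],94.2)
E
```

```text
t 58.2 tcp [0.5789 0.2473 0.3409] jawyaw -175.8 F [-0.   0.1 -0.6] w 0.0341 j6 -1.35
scene -8 [129, 50, 93, 97, 92, 61]
scene -6 [134, 45, 127, 129, 108, 77]
scene -4 [138, 44, 136, 141, 77, 59]
scene -2 [139, 45, 122, 116, 71, 40]
scene 0 [141, 47, 90, 70, 57, 39]
scene 4 [142, 80, 45, 41, 39, 39]
scene 10 [143, 141, 40, 40, 38, 38]
scene 24 [153, 82, 39, 52, 37, 36]
wrist -8 [191, 76, 186, 183, 183, 114]
wrist -6 [193, 76, 188, 187, 181, 118]
wrist -4 [194, 77, 190, 187, 140, 117]
wrist -2 [195, 78, 191, 184, 113, 94]
wrist 0 [196, 77, 187, 176, 105, 59]
wrist 4 [195, 79, 164, 150, 94, 46]
wrist 10 [194, 103, 138, 123, 48, 37]
wrist 24 [200, 203, 210, 82, 76, 33]
t 58.3 tcp [0.5778 0.2465 0.3344] jawyaw -175.8 F [ 0.5  0.9 -0.1] w 0.0341 j6 -1.35
travel [-0.0506  0.0475  0.1414] roll 89.99017304303356
```

The rod reads about −5° (joint ≈ 0.05), so it is lying down. Now shutting the hood.

Request:
{"api": "drive_tool", "payload": {"motion": [{"gripper":0.3,"travel":[-0.045,0.01,0],"roll":0},{"gripper":0.3,"travel":[-0.052,0.03,0.03],"roll":10},{"gripper":0.3,"travel":[-0.052,0.047,0.06],"roll":20},{"gripper":0.3,"travel":[-0.052,0.047,0.09],"roll":30},{"gripper":0.3,"travel":[-0.052,0.047,0.12],"roll":40},{"gripper":0.3,"travel":[-0.052,0.047,0.141],"roll":50},{"gripper":0.3,"travel":[-0.052,0.047,0.141],"roll":60},{"gripper":0.3,"travel":[-0.052,0.047,0.141],"roll":70},{"gripper":0.3,"travel":[-0.052,0.047,0.141],"roll":80},{"gripper":0.3,"travel":[-0.052,0.047,0.141],"roll":90},{"gripper":0.3,"travel":[-0.052,0.047,0.141],"roll":90},{"gripper":0.3,"travel":[-0.052,0.047,0.141],"roll":90}]}}

```text
t: 59.8
tcp_pos: [0.5198, 0.3833, 0.3839]
tcp_rot: [-0.06, 1.572, 0.058]
contact_force: [-0.1, 0.7, 0.2]
gripper_width: 0.0296
```

```bash
python3 - <<'E'
from h import *
plan([.5203,.384,.309],94.2)
r=np.hypot(.222,.045);a0=np.arctan2(.045,.222); t0=1.468
for th in np.r_[np.linspace(t0,.0,22)[1:]]: print(round(th,3),[round(-r*(np.sin(a0+th)-np.sin(a0+t0)),3),round(-r*(np.cos(a0+th)-np.cos(a0+t0)),3)])
E
```

```text
t 59.8 tcp [0.5198 0.3833 0.3839] jawyaw 94.3 F [-0.1  0.7  0.2] w 0.0296 j6 0.46
travel [0.0749 0.0008 0.0007] roll 0.11356214734433934
1.398 [np.float64(-0.001), np.float64(-0.016)]
1.328 [np.float64(-0.001), np.float64(-0.032)]
1.258 [np.float64(0.0), np.float64(-0.047)]
1.188 [np.float64(0.003), np.float64(-0.063)]
1.118 [np.float64(0.006), np.float64(-0.079)]
1.049 [np.float64(0.011), np.float64(-0.094)]
0.979 [np.float64(0.016), np.float64(-0.109)]
0.909 [np.float64(0.023), np.float64(-0.123)]
0.839 [np.float64(0.03), np.float64(-0.137)]
0.769 [np.float64(0.039), np.float64(-0.15)]
0.699 [np.float64(0.048), np.float64(-0.163)]
0.629 [np.float64(0.058), np.float64(-0.175)]
0.559 [np.float64(0.07), np.float64(-0.186)]
0.489 [np.float64(0.081), np.float64(-0.197)]
0.419 [np.float64(0.094), np.float64(-0.206)]
0.35 [np.float64(0.107), np.float64(-0.215)]
0.28 [np.float64(0.121), np.float64(-0.223)]
0.21 [np.float64(0.135), np.float64(-0.23)]
0.14 [np.float64(0.15), np.float64(-0.236)]
0.07 [np.float64(0.165), np.float64(-0.24)]
0.0 [np.float64(0.18), np.float64(-0.244)]
```

Request:
{"api": "drive_tool", "payload": {"motion": [{"gripper":0.3,"travel":[0.04,0.001,0],"roll":0},{"gripper":0.3,"travel":[0.075,0.001,0],"roll":0},{"gripper":0.3,"travel":[0.075,0.001,0],"roll":0},{"gripper":1,"travel":[0.075,0.001,0],"roll":0},{"gripper":1,"travel":[0.075,0.001,0],"roll":0},{"gripper":1,"travel":[0.075,0.001,0],"roll":0},{"gripper":1,"travel":[0.075,0.001,0],"roll":0},{"gripper":1,"travel":[0.074,-0.015,0],"roll":0},{"gripper":1,"travel":[0.074,-0.031,0],"roll":0},{"gripper":1,"travel":[0.075,-0.046,0],"roll":0},{"gripper":1,"travel":[0.078,-0.062,0],"roll":0},{"gripper":1,"travel":[0.081,-0.078,0],"roll":0},{"gripper":1,"travel":[0.086,-0.093,0],"roll":0},{"gripper":1,"travel":[0.091,-0.108,0],"roll":0},{"gripper":1,"travel":[0.098,-0.122,0],"roll":0},{"gripper":1,"travel":[0.105,-0.136,0],"roll":0}]}}

```text
t: 61.8
tcp_pos: [0.5306, 0.2464, 0.2804]
tcp_rot: [-0.058, 1.568, 0.056]
contact_force: [2.4, -1.4, 0.7]
gripper_width: 0.0073
```

Request:
{"api": "drive_tool", "payload": {"motion": [{"gripper":1,"travel":[0.009,-0.013,0],"roll":0},{"gripper":1,"travel":[0.018,-0.026,0],"roll":0},{"gripper":1,"travel":[0.028,-0.038,0],"roll":0},{"gripper":1,"travel":[0.04,-0.049,0],"roll":0},{"gripper":1,"travel":[0.051,-0.06,0],"roll":0},{"gripper":1,"travel":[0.064,-0.069,0],"roll":0},{"gripper":1,"travel":[0.077,-0.078,0],"roll":0},{"gripper":1,"travel":[0.091,-0.086,0],"roll":0},{"gripper":1,"travel":[0.105,-0.093,0],"roll":0},{"gripper":1,"travel":[0.12,-0.099,0],"roll":0},{"gripper":1,"travel":[0.135,-0.103,0],"roll":0},{"gripper":1,"travel":[0.142,-0.105,0],"roll":0},{"gripper":1,"travel":[0.148,-0.107,0],"roll":0},{"gripper":1,"travel":[0.151,-0.107,0],"roll":0},{"gripper":1,"travel":[0.151,-0.107,0],"roll":0}]}}

```text
t: 63.68
tcp_pos: [0.5372, 0.1406, 0.13]
tcp_rot: [-0.058, 1.57, 0.057]
contact_force: [-0.5, -3.9, 3.5]
gripper_width: 0.0072
```

Request:
{"api": "drive_tool", "payload": {"motion": [{"gripper":1,"travel":[0.002,0,0],"roll":0},{"gripper":1,"travel":[0.004,0,0],"roll":0},{"gripper":1,"travel":[0.004,0,0],"roll":0}]}}

```text
t: 64.05
tcp_pos: [0.5382, 0.1406, 0.1268]
tcp_rot: [-0.058, 1.568, 0.057]
contact_force: [0.6, -4.5, 4.3]
gripper_width: 0.0072
```

Request:
{"api": "drive_tool", "payload": {"motion": [{"gripper":1,"travel":[0.002,0,0],"roll":0},{"gripper":1,"travel":[0.004,0,0],"roll":0},{"gripper":1,"travel":[0.004,0,0],"roll":0},{"gripper":0.3,"travel":[0.001,0,0],"roll":0},{"gripper":0.1,"travel":[0.001,0,0],"roll":0},{"gripper":0.1,"travel":[0.001,0,0],"roll":0},{"gripper":0.1,"travel":[-0.04,0,0],"roll":0},{"gripper":0.1,"travel":[-0.1,0,0],"roll":0},{"gripper":0.1,"travel":[-0.15,-0.05,0],"roll":0},{"gripper":0.1,"travel":[-0.15,-0.11,-0.05],"roll":0},{"gripper":0.1,"travel":[-0.15,-0.17,-0.1],"roll":0},{"gripper":0.1,"travel":[-0.15,-0.2,-0.15],"roll":0},{"gripper":0.1,"travel":[-0.15,-0.2,-0.15],"roll":0},{"gripper":0.1,"travel":[-0.15,-0.2,-0.15],"roll":0}]}}

```text
t: 65.8
tcp_pos: [0.4016, -0.0701, 0.2753]
tcp_rot: [-0.054, 1.57, 0.055]
contact_force: [0.3, 0.3, 0.3]
gripper_width: 0.0382
```

```bash
python3 - <<'E'
from h import *
st(); tc,tf=snap('top','t18',1.0); sc,sf=snap('scene','s18',1.0)
for n,f,b in(('top',tf,(145,175,245,298)),('scene',sf,(236,92,386,210))):
    o=cv2.imread(f'pics/{n}0.png'); d=cv2.absdiff(f,o).max(2)
    x0,y0,x1,y1=b; r=d[y0:y1,x0:x1]; print(n,'head region diff mean',r.mean().round(2),'px>40:',(r>40).sum())
    for c in cv2.findContours((d>45).astype(np.uint8),cv2.RETR_EXTERNAL,cv2.CHAIN_APPROX_NONE)[0]:
        if cv2.contourArea(c)>40: print('   changed',cv2.boundingRect(c))
# handle location by mask as at the start
for n,(y0,y1,x0,x1) in dict(top=(195,260,215,238),scene=(140,182,262,315)).items():
    f=dict(top=tf,scene=sf)[n]; c=cv2.cvtColor(f,cv2.COLOR_BGR2HSV)[y0:y1,x0:x1]; ys,xs=np.nonzero((c[...,1]<70)&(c[...,2]>110)); print(n,len(xs),xs.mean()+x0,ys.mean()+y0)
E
```

```text
t 65.8 tcp [ 0.4016 -0.0701  0.2753] jawyaw 94.0 F [0.3 0.3 0.3] w 0.0382 j6 -0.41
top head region diff mean 5.8 px>40: 0
   changed (279, 403, 34, 17)
   changed (206, 396, 46, 24)
   changed (0, 372, 170, 48)
   changed (258, 216, 121, 204)
   changed (270, 190, 12, 29)
   changed (332, 186, 15, 29)
scene head region diff mean 5.09 px>40: 0
   changed (209, 276, 35, 28)
   changed (171, 239, 35, 25)
   changed (262, 221, 32, 30)
   changed (195, 218, 25, 34)
   changed (63, 73, 17, 21)
   changed (177, 39, 101, 39)
   changed (92, 19, 13, 9)
   changed (108, 7, 90, 208)
   changed (117, 5, 13, 13)
   changed (49, 0, 52, 38)
top 85 226.3294117647059 227.0705882352941
scene 134 289.0820895522388 157.34328358208955
```

```bash
python3 - <<'E'
from h import *
for n in('top','scene'):
    f=cv2.imread(f'pics/{n}18_raw.png' if 0 else f"pics/{'t' if n=='top' else 's'}18_raw.png"); o=cv2.imread(f'pics/{n}0.png'); ci=camera_info(n); d=cv2.GaussianBlur(cv2.absdiff(f,o).max(2),(3,3),0)
    for k,X in dict(c=(.534,-.318,.03),d=(.477,-.385,.03),empty=(.46,-.29,.005)).items():
        u,v=proj(ci,np.array(X)).astype(int); print(n,k,(u,v),d[v-8:v+9,u-8:u+9].mean().round(1),d[v-8:v+9,u-8:u+9].max())
hand_in()
E
```

```text
top c (np.int64(384), np.int64(224)) 18.0 51
top d (np.int64(409), np.int64(243)) 20.3 52
top empty (np.int64(375), np.int64(251)) 29.6 50
scene c (np.int64(157), np.int64(306)) 23.8 48
scene d (np.int64(117), np.int64(312)) 24.3 50
scene empty (np.int64(147), np.int64(282)) 5.0 6
the job is handed in; nothing more can be done
```

I raised the hood and rested it on the prop rod. I then fitted lever_a on shaft_a (the −x shaft) and lever_b on shaft_b. Levers d and c went into the bin; lever_e wasn't present. Finally I took the hood off the prop, laid the rod down, shut the hood and handed in at about 66 s.

What the last checks showed:
- **Hood:** the head in the final pictures matches the start pictures in both fixed views, with no pixels changed beyond the threshold, so it is shut.
- **Rod:** about −5° before the hood was shut, or joint ≈ 0.05.
- **Fitted levers:** both hubs stopped at the same height, about 30 mm, and both arm holes were where a fully home lever puts them. I checked them with the hood on its prop, not again after it was shut.
- **Binned levers:** the bores of c and d showed inside the bin at (.534, −.318) and (.477, −.385), seen from the wrist camera. The final scene view agrees. The final top view couldn't confirm it, because its empty reference spot had changed just as much, probably from the arm's shadow.
- **Other things on the bench:** no bystander showed as moved in the final pictures. The top view was partly covered by the arm.

Two things went differently from plan. The first swing of the rod stopped at about 24°, so I gripped it again and pushed it to its stop. Lever_b sat about 4 mm off centre in the grip, which I corrected before lowering it.

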